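# Lock the cover plate of a sprung specimen holder over a resin puck

### The job

Clamp the red puck in the specimen holder with the loose dark steel cover plate: tilt the plate, grip end up, to pass its oblong eye over the T-headed stud, level it down against the sprung puck, then draw it back towards the stud until its ears are fully home against the shanks of the two shoulder screws, under their heads, and let go. The screws' setting differs each time, so feel for the stops: never force the plate against the holder with more than 20 N, and leave the other things on the bench where they are.

Things in the scene. Friction and masses are not known exactly. Their poses are not given: they have to be found in the camera images.
- holder: Fixed specimen holder, grey base 180 x 100 x 10 mm. Origin: underside of the base, centre of the round nest; x runs from the T-stud end to the keeper end, y across, z up (heights are over the bench). Nest sleeve 43 mm wide, top at z = 30 mm, with the red puck in it. Keeper: an adjustable aluminium block, 100 mm wide in y, 36 in x, flat top at z = 32.5, that carries the two shoulder screws.
- stud (a point): On the T-stud's axis at the underside of its head: holder x = -58, y = 0, z = 40 mm; axes as the holder's. Round stem 8 mm thick, up to z = 46; the head is a round cross-pin through it, 5 mm thick and 34 mm long in x (17 to either side), with rounded ends. Below z = 24 a round foot 17 mm wide.
- keeper_mid (a point): Fixed mark on the base at the keeper's middle setting: holder x = 50, y = 0, z = 40 mm. The screws stand at y = +36 and -36; the keeper is clamped with their axes up to 5 mm in x to either side of this mark, at a setting that is not reported: feel for it. Shank 8 mm thick; head 15 mm wide, 5 thick, bevelled, underside at z = 40: 7.5 mm over the keeper's top, for the 5 mm plate.
- grip (a point): Centre of the cover plate's black upright grip fin, 36 (x) x 12 (y) x 32 (z) mm; hold it here. Axes are the plate's: x from eye to eared end, y across, z up (at the start the plate lies flat, fin up). Plate 5 mm thick, its underside 21 mm below this point, about 0.22 kg (0.18 to 0.29). Fully home it is 25 to 35 mm from the holder's origin in x, by the keeper's setting, and 53.5 to 56 mm high.
- eye (a point): Centre of the plate's oblong eye (28 mm in x, 13 in y), half-way through the plate: 91 mm from the grip point in -x, 18.5 below; axes as the grip's. Shorter than the T-head, so it passes only tilted 25 to 30 degrees, grip end up. To swing level past the T-head and clear of the screw heads, this point must end 5.5 to 9.5 mm from the stud axis towards the nest (at 10 the bar meets the stem).
- eye_bar (a point): Middle of the bar, 10 mm long in x, that closes the eye at the plate's outer end: 110 mm from the grip point in -x, 18.5 below; axes as the grip's. It goes in under the head's end that points away from the nest, towards the stem, and the plate swings down from there.
- ears (a point): Mid-way between the front edges of the plate's two ears, half-way through it: 24 mm from the grip point in +x, 18.5 below; axes as the grip's. Plate 42 mm wide; ears 16 mm long in x, out to y = +-45. Home, these edges stop against the shanks of the keeper's shoulder screws, this point 4 mm beyond the screw axes.
- puck_top (a point): Centre of the red puck's top. Puck 30 mm wide, 17 mm tall, loose in the nest on the sprung stage; its top is 39 mm over the bench at rest and 35 mm under the locked plate, which it then presses up against the heads with about 5 N. The plate's octagonal window, 22 mm wide, comes over it.
- stage (a joint): Sprung brass stage under the puck; 0 at rest, grows downwards in m (up to 0.010), about 0.004 under the locked plate, 0.0065 with the plate down on the keeper. Pushes up with about 2.5 N at first and 0.7 N more per mm. While it lifts the plate, an edge can catch on the T-head's end or a screw head before home: ease back, press down, draw again.
- loupe: Black stand loupe, 42 mm wide, 37 mm tall; a bystander. Origin: centre of its underside. (Mind also the tall computer tower, fixed, behind the middle of the bench: world x over 0.62 m, y from -0.18 to 0.04 m, 0.43 m high; pass in front of it drawn back.)
- puck_black: Black resin puck, 30 mm wide, 18 mm tall; a bystander. Origin: centre of its underside.
- screwdriver: Small orange screwdriver, 170 mm long, lying at the left; a bystander. Origin: its middle, on the bench.

How it is judged:
On the way, in this order (a step that is already met when the one before it is completed fails the run):
1. the plate, tilted grip end up, has its outer bar under the T-head, the stud inside the eye (angle between grip's own z axis and vertical above 0.14 rad and z of eye_bar in the frame of holder between 0.01 and 0.0375 m and x of eye_bar in the frame of holder between -0.0775 and -0.0645 m and y of eye_bar in the frame of holder between -0.006 and 0.006 m), for 0.05 s.
2. the plate is level, pressed down on the sprung puck, its ears still beyond the screws (angle between grip's own z axis and vertical below 0.08 rad and z of grip in the frame of holder between 0.051 and 0.0575 m and x of ears in the frame of screws between 0.008 and 0.025 m and y of grip in the frame of holder between -0.006 and 0.006 m), for 0.05 s.
At the end, for the whole second after the job is handed in: Plate level within 3 deg, ears under the screw heads and within 1.3 mm of the shanks, stud in the eye, centred across within 4 mm, square within 3.5 deg; puck in the nest, held at least 2 mm below its rest height; all at rest and released (x of ears in the frame of screws between 0.0022 and 0.0053 m and y of grip in the frame of holder between -0.004 and 0.004 m and z of grip in the frame of holder between 0.0525 and 0.0572 m and angle between grip's own z axis and vertical below 0.05 rad and angle between the x axis of grip and the x axis of holder, either way round below 0.06 rad and value of joint stage above 0.002 m and x of puck_top in the frame of holder between -0.003 and 0.003 m and y of puck_top in the frame of holder between -0.003 and 0.003 m and linear speed of cover_plate below 0.01 m/s); the robot touches nothing.
It fails at once if the plate is forced against the holder with more than 20 N (contact force between cover_plate and holder above 20 N).
It fails at once if a bystander (loupe, black puck, screwdriver) is moved by more than 30 mm (distance of any of loupe, puck_black, screwdriver from where it was at the start of the episode above 0.03 m).
It also fails if it takes over 51 s, if anything falls off the work surface, if the arm or the gripper's body presses on something with over 40 N, if the wrist force passes 120 N, or if a joint passes its speed limit or range.

### The arm

A 6-joint arm with a two-finger parallel gripper is mounted at the origin on a cart in front of the work surface, level with it; the furniture and walls round the work are solid. World frame = base frame: x ahead of the robot, y to its left, z up, the work surface at z = 0. Lengths are in m, angles in rad, forces in N, time in s.
With the tool pointing down it reaches from about 0.3 to 1 m from the base axis. Payload 5.1 kg.
Tool frame: the origin (TCP) lies at the very end of the fingers, on their centre line; the grasp point (between the pads) lies manip.grip_point_offset behind it (manip.grip_point_offset is the distance from the TCP to the grasp point, in m); z points along the fingers, y is the direction in which the jaws open and shut (so a half turn about z gives the same grasp; the last joint's range is limited). The gripper opens to 95 mm and grips with 3 to 60 N. Pads are 20 mm wide; open, the fingers measure 119 mm over their backs; the gripper's body (75 mm by 180 mm) begins 59 mm behind the grasp point.
Start: joints at [-1.311, 0.124, 1.65, -0, 1.367, -0.083], TCP at [0.218, -0.612, 0.215] pointing down, gripper open.
Joint ranges: [-2.61, 2.61], [-1.02, 2.33], [0.03, 2.71], [-1.35, 4.49], [0.32, 2.68], [-2.91, 2.91]. Speed limits (rad/s): [2.57, 2.57, 3.14, 3.14, 3.14, 3.14].

### API

Orientations are given as a rotation vector (axis times angle).
In Python, from bench import manip gives the robot as it stands.
- The arm moves only by the shell command python3 -m creep 'ROWS' [OPENING] [FORCE]. ROWS is JSON, a list of rows, each an object with "slide": the shift along the tool's x, y, z in m, a list of three; "turn": the turn about the tool's z in rad. In form: [{"slide": [x, y, z], "turn": turn}, ...]. A call has 1 to 5 rows; each row is the pose to reach, as a shift and turn from the pose commanded when the call began, along the tool's axes at that moment; what a row does not reach only later rows make up. A row lasts 1/10 s, in which the tool goes at most 50 mm and 8.59 degrees, less where a joint would pass 70% of its speed; a pose out of reach is approached as far as the arm can. A call with a gripper value outside its range is refused whole. OPENING is the closure, from 0 (fully open) to 1 (shut), set as the call begins (- or left out, the last holds). The fingers move at their own pace and stop on an object; FORCE is the grip in N (left out, the last holds). Time passes only in rows, so rows that repeat a pose let the fingers close. It gives the time, the measured TCP pose, the force and the opening at its end, in the units of the state.
- manip.state(): the state, without advancing time (a new reading comes with each control period).
- manip.camera(name): name is "scene" or "top" or "wrist"; returns a dict with "img" (384x512x3 uint8, red, green, blue), "depth" (384x512 float32, m along the optical axis (not along the pixel's ray), 0 where there is no reading), "vertical_fov" (degrees; the focal length in pixels is half the picture's height over the tangent of half this angle, whatever the lens; pixels are square), "cx", "cy" (the principal point, pixels), "pose" (4x4, takes a point from camera to world coordinates); the wrist camera has in their place "tool_from_camera" (4x4, takes a point from camera to tool coordinates, whose origin is the TCP and whose axes are the flange's). Camera axes: x right, y down, z forward; pixel columns grow to the right and rows downward; lengths in m; the calibration is good to about 2 mm. The wrist camera is an equidistant fisheye: a pixel r from the principal point sees the ray r / f radians off the axis. A picture is of the moment at which its call begins: read the wrist's pose just before it.
- manip.close_job(): hands the job in, once; it reports no verdict.
The state is a dict: "clock": time; "q": joint angles; "joint_vel": joint speeds; "joint_torque": joint torques, N m; "eef_pos": TCP position; "tool_rot": TCP orientation; "ft_force": force on the tool from outside, world axes, zero at the start; "wrist_torque": the same for the moment, N m; "gripper_width": finger opening in m.
Only numpy, scipy, OpenCV 4.12 (cv2) and the standard library are available. Lean on these libraries where they do the work, as an engineer would, in place of code of your own. Each camera call takes 0.05 s, during which the arm holds its last target.

## Working session

There is one attempt and no reset: what is moved stays moved. The work goes in short steps, Python scripts to look and compute and a shell command to move; the robot and the scene stay as the last step left them, time stands still between calls to the robot, and variables do not carry over. Pictures are saved under pics/ and viewed, and the job is handed in when it is done.

```bash
ls -la; mkdir -p pics
cat > h.py <<'E'
import numpy as np, cv2
from bench import manip
from scipy.spatial.transform import Rotation as R
def save(name,fn,im=None):
    c=manip.camera(name); np.savez('pics/'+fn+'.npz',**{k:v for k,v in c.items()})
    cv2.imwrite('pics/'+fn+'.png',cv2.resize(c['img'][:,:,::-1],None,fx=1.5,fy=1.5)); return c
def st(): 
    s=manip.state()
    for k in s: print(k,np.round(s[k],4))
    return s
E
python3 - <<'E'
from h import *
s=st(); print(manip.grip_point_offset)
for n in ['scene','top','wrist']:
    c=save(n,n+'0'); print(n,{k:c[k] for k in c if k not in('img','depth')})
E
```

```text
total 12
drwxr-xr-x  3 agent agent 4096 Dec  7 04:38 .
drwxr-xr-x 23 root  root  4096 Dec  7 04:38 ..
drwxr-xr-x  2 agent agent 4096 Dec  7 04:38 pics
clock 0.0
q [-1.3106e+00  1.2450e-01  1.6517e+00 -1.0000e-04  1.3675e+00 -8.2600e-02]
joint_vel [-0.0011 -0.     -0.001  -0.0004 -0.001  -0.0001]
joint_torque [-1.80000e-03 -4.17603e+01 -3.59935e+01  7.74000e-02  4.93000e-02
 -2.00000e-04]
eef_pos [ 0.2183 -0.6116  0.2134]
tool_rot [-3.0935e+00 -5.3550e-01  4.0000e-04]
ft_force [ 0.4255 -0.2681  0.3889]
wrist_torque [ 0.0432 -0.0183 -0.0008]
gripper_width 0.095
0.0188
scene {'vertical_fov': 51.65918003693341, 'cx': 256.80870497181223, 'cy': 192.97733003005234, 'pose': array([[-0.63178038, -0.51328749,  0.58085239, -0.08318759],
       [-0.77495858,  0.40171046, -0.48792203,  0.58893967],
       [ 0.0171098 , -0.75839611, -0.65156933,  0.76579653],
       [ 0.        ,  0.        ,  0.        ,  1.        ]])}
top {'vertical_fov': 46.895920813513705, 'cx': 252.11746780742578, 'cy': 188.02912985461077, 'pose': array([[ 0.0117333 , -0.99309197,  0.11675043,  0.39779265],
       [-0.99991247, -0.01236683, -0.00470342,  0.03214024],
       [ 0.00611477, -0.11668503, -0.99315015,  1.36670309],
       [ 0.        ,  0.        ,  0.        ,  1.        ]])}
wrist {'vertical_fov': 65.70646984690485, 'cx': 252.09561439143187, 'cy': 193.79586152464304, 'tool_from_camera': array([[ 2.06500179e-04, -9.71041837e-01, -2.38909416e-01,
         6.78880931e-02],
       [ 9.99999924e-01,  2.79333191e-04, -2.70998323e-04,
        -2.99160807e-04],
       [ 3.29886039e-04, -2.38909342e-01,  9.71041821e-01,
        -1.69874637e-01],
       [ 0.00000000e+00,  0.00000000e+00,  0.00000000e+00,
         1.00000000e+00]])}
```

View pics/scene0.png

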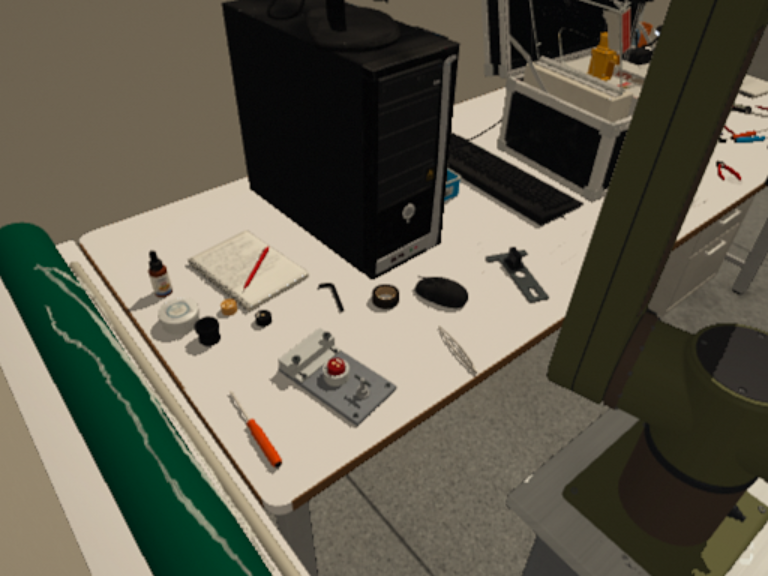

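View pics/top0.png

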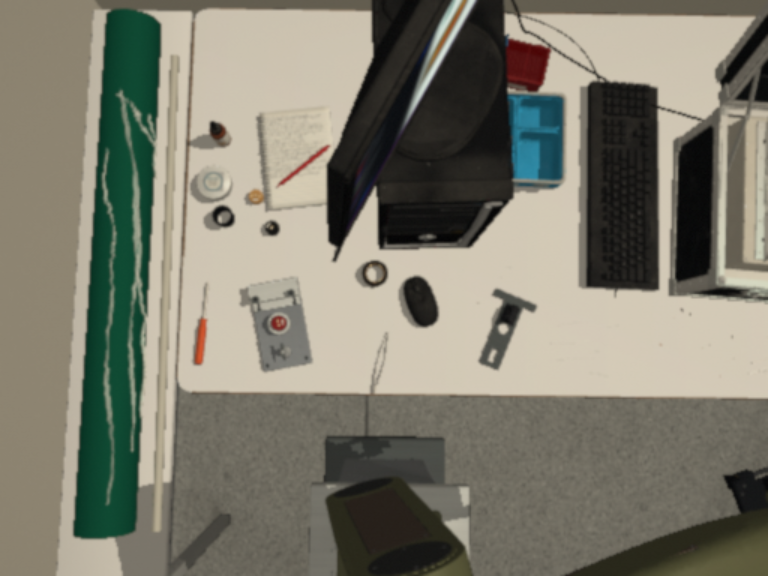

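View pics/wrist0.png

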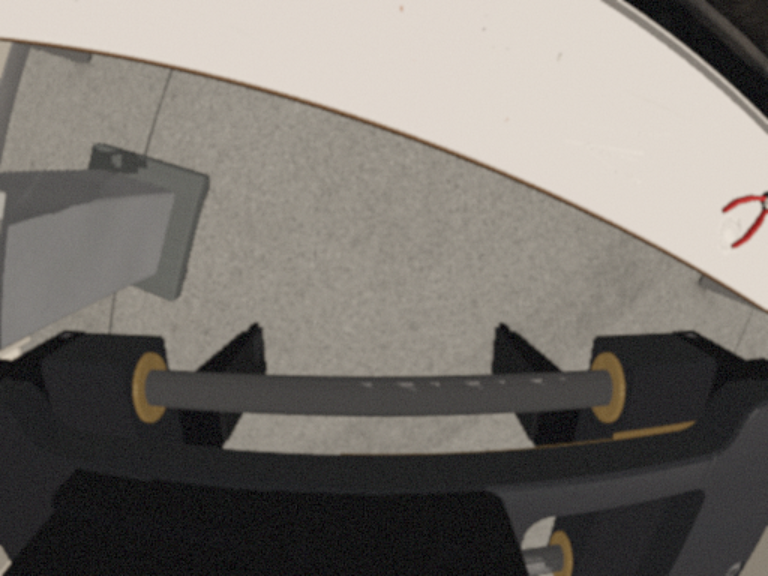

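```bash
cat >> h.py <<'E'
def ray(c,u,v,T=None):
    H=c['img'].shape[0]; f=H/2/np.tan(np.radians(float(c['vertical_fov']))/2)
    x=(u-float(c['cx']))/f; y=(v-float(c['cy']))/f
    if 'pose' in c: T=c['pose']; d=np.array([x,y,1.])
    else:
        r=np.hypot(x,y); d=np.array([np.sin(r)*x/max(r,1e-9),np.sin(r)*y/max(r,1e-9),np.cos(r)])
    return T[:3,3],T[:3,:3]@d
def onz(c,u,v,z,T=None):
    o,d=ray(c,u,v,T); return o+d*(z-o[2])/d[2]
def wT(s,c):
    T=np.eye(4);T[:3,:3]=R.from_rotvec(s['tool_rot']).as_matrix();T[:3,3]=s['eef_pos'];return T@c['tool_from_camera']
def crop(c,fn,x0,x1,y0,y1,k):
    cv2.imwrite('pics/'+fn+'.png',cv2.resize(c['img'][y0:y1,x0:x1,::-1],None,fx=k,fy=k,interpolation=cv2.INTER_CUBIC))
E
python3 - <<'E'
from h import *
c=dict(np.load('pics/top0.npz'))
crop(c,'tA',110,380,165,265,2.9)
d=c['depth']
for (u,v) in [(336,219),(335,215),(330,240),(186,215),(250,240),(170,196)]:
    o,dd=ray(c,u,v); print((u,v),d[v,u],np.round(o+dd*d[v,u],4))
s=dict(np.load('pics/scene0.npz'))
crop(s,'sA',140,400,150,310,3)
E
```

```text
(336, 219) 1.3660891 [ 4.654e-01 -2.343e-01  4.000e-04]
(335, 215) 1.3584505 [ 0.4772 -0.2296  0.0095]
(330, 240) 1.3516966 [ 0.4008 -0.214   0.0072]
(186, 215) 0.0 [0.3978 0.0321 1.3667]
(250, 240) 1.3597686 [ 0.3979  0.0303 -0.0024]
(170, 196) 1.3416238 [0.5275 0.2744 0.0299]
```

View pics/tA.png

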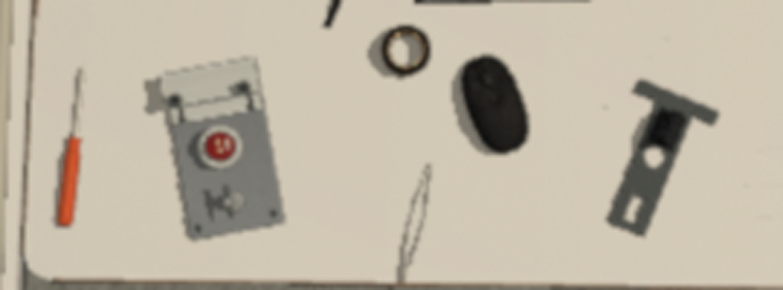

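View pics/sA.png

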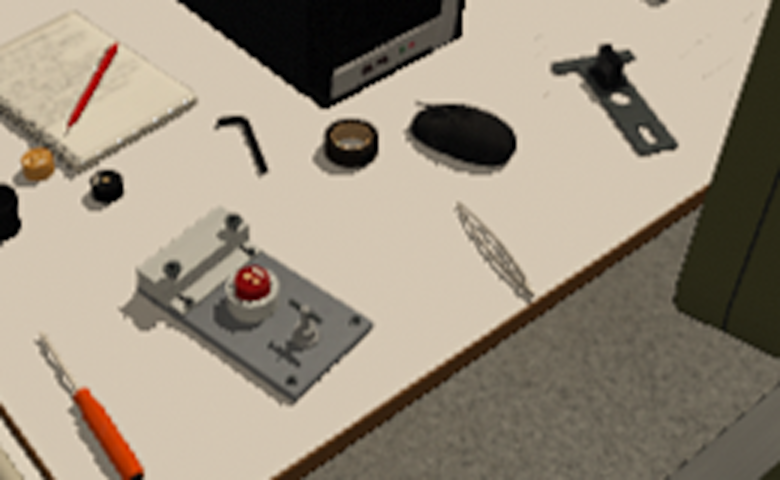

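Run:
```python
from h import *
c=dict(np.load('pics/top0.npz'))
def P(u,v,z): 
    p=onz(c,u/2.9+110,v/2.9+165,z); return np.round(p[:2],4)
print('eye',P(634,208,.005),'win',P(654,155,.005),'fin top',P(668,126,.037),'finbase')
print('earL',P(634,90,.005),'earR',P(714,116,.005),'barends',P(610,222,.005),P(643,234,.005))
print('puck',P(219,147,.039),'stud',P(224,202,.045),'screws',P(176,102,.045),P(243,88,.045))
print('base corners',P(190,238,.01),P(284,220,.01))
e=P(634,208,.005);w=P(654,155,.005)
print(np.degrees(np.arctan2(*(w-e)[::-1])))
print(R.from_rotvec(manip.state()['tool_rot']).as_matrix())
```

```text
eye [ 0.4107 -0.2102] win [ 0.4669 -0.2319] fin top [ 0.4955 -0.2406] finbase
earL [ 0.5359 -0.2113] earR [ 0.5091 -0.2963] barends [ 0.3957 -0.1848] [ 0.3836 -0.2195]
puck [0.468  0.2243] stud [0.4115 0.2167] screws [0.5135 0.2692] [0.5289 0.2005]
base corners [0.374  0.2561] [0.3938 0.1582]
-21.11262164556329
[[ 9.41808770e-01  3.36148843e-01 -4.43156573e-04]
 [ 3.36149116e-01 -9.41807461e-01  1.57437679e-03]
 [ 1.11856767e-04 -1.63172855e-03 -9.99998662e-01]]
```

```bash
python3 -m creep '[{"slide":[0.042,-0.027,0.005],"turn":0},{"slide":[0.083,-0.055,0.01],"turn":0},{"slide":[0.125,-0.082,0.015],"turn":0},{"slide":[0.166,-0.11,0.02],"turn":0},{"slide":[0.208,-0.137,0.025],"turn":0}]' 0 10
python3 -m creep '[{"slide":[0.042,-0.027,0.005],"turn":0},{"slide":[0.083,-0.055,0.01],"turn":0},{"slide":[0.125,-0.082,0.015],"turn":0},{"slide":[0.166,-0.11,0.02],"turn":0},{"slide":[0.177,-0.1175,0.025],"turn":-0.14}]'
python3 -m creep '[{"slide":[0,0,0],"turn":-0.14},{"slide":[0,0,0],"turn":-0.28},{"slide":[0,0,0],"turn":-0.42},{"slide":[0,0,0],"turn":-0.56},{"slide":[0,0,0],"turn":-0.7}]'
python3 -m creep '[{"slide":[0,0,0],"turn":-0.14},{"slide":[0,0,0],"turn":-0.28},{"slide":[0,0,0],"turn":-0.42},{"slide":[0,0,0],"turn":-0.56},{"slide":[0,0,0],"turn":-0.7}]'
python3 -m creep '[{"slide":[0,0,0],"turn":-0.14},{"slide":[0,0,0],"turn":-0.28},{"slide":[0,0,0],"turn":-0.42},{"slide":[0,0,0],"turn":-0.56},{"slide":[0,0,0],"turn":-0.7}]'
python3 -m creep '[{"slide":[0,0,0],"turn":-0.14},{"slide":[0,0,0],"turn":-0.189},{"slide":[0,0,0],"turn":-0.189}]'
python3 - <<'E'
from h import *
s=st();c=save('wrist','w1');np.savez('pics/w1.npz',T=wT(s,c),**c)
E
```

```text
clock: 0.65
eef_pos: [0.3687, -0.4116, 0.1892]
tool_rot: [-3.095, -0.535, 0.0]
ft_force: [1.6, 0.3, 0.2]
gripper_width: 0.095
clock: 1.15
eef_pos: [0.4971, -0.2396, 0.1643]
tool_rot: [-3.047, -0.762, -0.001]
ft_force: [0.6, 0.1, -0.5]
gripper_width: 0.095
clock: 1.65
eef_pos: [0.4951, -0.2432, 0.1643]
tool_rot: [-2.602, -1.759, 0.0]
ft_force: [-0.3, 0.3, -0.5]
gripper_width: 0.0955
clock: 2.15
eef_pos: [0.495, -0.2432, 0.1643]
tool_rot: [-1.842, -2.544, 0.0]
ft_force: [-0.4, 0.4, 0.3]
gripper_width: 0.0953
clock: 2.65
eef_pos: [0.4951, -0.2432, 0.1643]
tool_rot: [-0.858, -3.022, -0.0]
ft_force: [0.4, -0.3, -0.1]
gripper_width: 0.0952
clock: 2.95
eef_pos: [0.4951, -0.2432, 0.1643]
tool_rot: [-0.578, -3.087, -0.0]
ft_force: [0.5, -0.2, -0.1]
gripper_width: 0.0953
clock 2.95
q [-0.5539 -0.0559  1.921  -0.      1.2772 -1.7547]
joint_vel [ 0.0001  0.0002 -0.001   0.0007  0.      0.039 ]
joint_torque [-5.80000e-03 -3.23627e+01 -3.49646e+01 -5.45000e-02  7.31000e-02
 -2.43700e-01]
eef_pos [ 0.4951 -0.2432  0.1643]
tool_rot [-5.7780e-01 -3.0874e+00 -4.0000e-04]
ft_force [ 0.4553 -0.1647 -0.0762]
wrist_torque [ 0.1127 -0.1672  0.0056]
gripper_width 0.0953
```

View pics/w1.png

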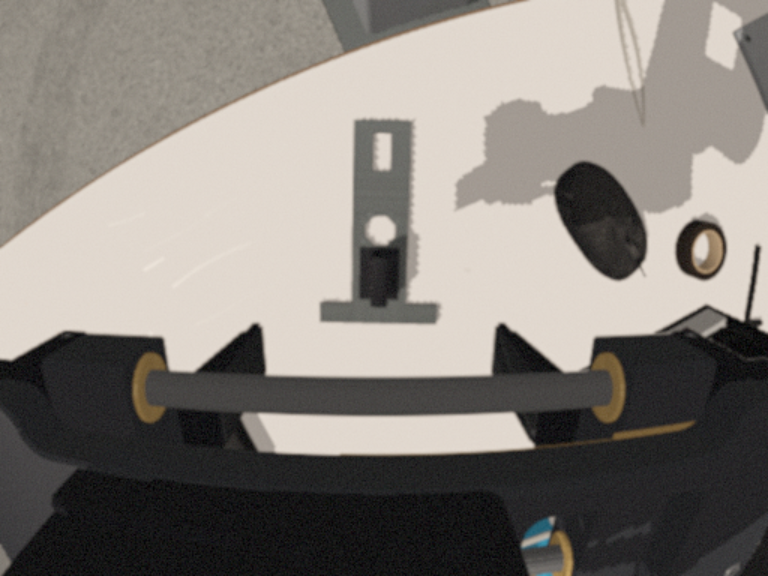

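Run:
```python
from h import *
c=dict(np.load('pics/w1.npz'));T=c['T']
m=cv2.inRange(cv2.cvtColor(c['img'],cv2.COLOR_RGB2GRAY),150,255)
cs,_=cv2.findContours(m,cv2.RETR_LIST,cv2.CHAIN_APPROX_NONE)
for k in cs:
    a=cv2.contourArea(k)
    if 50<a<1500:
        M=cv2.moments(k);u,v=M['m10']/a,M['m01']/a
        print(a,u,v,onz(c,u,v,.0025,T)[:2],onz(c,u,v,.005,T)[:2])
P=lambda u,v,z:np.round(onz(c,u/1.5,v/1.5,z,T)[:2],4)
print('ears',P(321,321,.005),P(438,322,.005),'outer end',P(355,120,.005),P(413,121,.005))
e=P(384,120.5,.005);a=P(379.5,321.5,.005);d=a-e
print(np.linalg.norm(d),np.degrees(np.arctan2(d[1],d[0])))
print('fintop',P(378,276,.037))
```

```text
151.0 466.97350993377484 165.44039735099338 [0.57899852 0.04107017] [0.5779026  0.03911456]
1174.5 466.9964523910883 165.67248474528165 [0.57932993 0.04104283] [0.57823152 0.03908742]
277.5 253.60300300300298 152.84744744744745 [ 0.46651008 -0.22913018] [ 0.46626182 -0.22904971]
250.5 254.7651363938789 100.60944777112441 [ 0.41245602 -0.20683462] [ 0.41261508 -0.20692216]
182.0 426.67857142857144 70.02655677655677 [0.44050397 0.01224592] [0.44045167 0.01050751]
ears [ 0.5159 -0.2978] [ 0.5496 -0.2131] outer end [ 0.3838 -0.217 ] [ 0.3997 -0.1778]
0.15214762567979817 -22.36784509515256
fintop [ 0.4923 -0.2411]
```

```bash
python3 -m creep '[{"slide":[-0.001,0.001,0.045],"turn":0.021},{"slide":[-0.001,0.001,0.09],"turn":0.021},{"slide":[-0.001,0.001,0.13],"turn":0.021},{"slide":[-0.001,0.001,0.153],"turn":0.021},{"slide":[-0.001,0.001,0.153],"turn":0.021}]'
python3 -m creep '[{"slide":[0,0,0],"turn":0},{"slide":[0,0,0],"turn":0},{"slide":[0,0,0],"turn":0},{"slide":[0,0,0],"turn":0},{"slide":[0,0,0],"turn":0}]' 1 5
```

```text
clock: 3.5
eef_pos: [0.4932, -0.2407, 0.0072]
tool_rot: [-0.61, -3.073, -0.005]
ft_force: [0.2, 0.7, -0.2]
gripper_width: 0.0952
clock: 4.0
eef_pos: [0.4972, -0.2431, 0.0127]
tool_rot: [0.61, 3.08, -0.001]
ft_force: [0.1, -1.0, -0.5]
gripper_width: 0.0607
```

```bash
python3 -m creep '[{"slide":[0,0,0],"turn":0},{"slide":[0,0,0],"turn":0},{"slide":[0,0,0],"turn":0},{"slide":[0,0,0],"turn":0},{"slide":[0,0,0],"turn":0}]'
python3 -m creep '[{"slide":[0,0,0],"turn":0},{"slide":[0,0,0],"turn":0},{"slide":[0,0,0],"turn":0},{"slide":[0,0,0],"turn":0}]'
```

```text
clock: 4.5
eef_pos: [0.4965, -0.2427, 0.0116]
tool_rot: [-0.61, -3.082, -0.0]
ft_force: [-0.5, 0.4, 0.0]
gripper_width: 0.0204
clock: 4.9
eef_pos: [0.4965, -0.2428, 0.0116]
tool_rot: [-0.61, -3.082, 0.0]
ft_force: [-1.4, -1.3, 0.3]
gripper_width: 0.0121
```

```bash
python3 -m creep '[{"slide":[0.0034,0,-0.0109],"turn":0},{"slide":[0.0078,0,-0.0214],"turn":0},{"slide":[0.0132,0,-0.0314],"turn":0},{"slide":[0.0196,0,-0.0409],"turn":0},{"slide":[0.0269,0,-0.0497],"turn":0}]'
python3 - <<'E'
from h import *
s=st();c=save('wrist','w2');np.savez('pics/w2.npz',T=wT(s,c),**c)
c=save('scene','s2');crop(c,'s2c',270,430,110,240,4)
E
```

```text
clock: 5.4
eef_pos: [0.4714, -0.2324, 0.0627]
tool_rot: [0.61, 3.081, -0.0]
ft_force: [0.3, -0.3, -1.6]
gripper_width: 0.0121
clock 5.4
q [-0.5602 -0.0037  2.0546  0.      1.0898 -1.7402]
joint_vel [-0.0235 -0.282   0.121   0.0009  0.1673 -0.0237]
joint_torque [ 1.49000e-01 -3.11905e+01 -3.31857e+01 -4.78000e-02 -3.70000e-03
  2.10000e-02]
eef_pos [ 0.4714 -0.2324  0.0627]
tool_rot [ 6.0980e-01  3.0809e+00 -5.0000e-04]
ft_force [ 0.3333 -0.3493 -1.6246]
wrist_torque [ 0.0652 -0.2264  0.0303]
gripper_width 0.0121
```

View pics/w2.png

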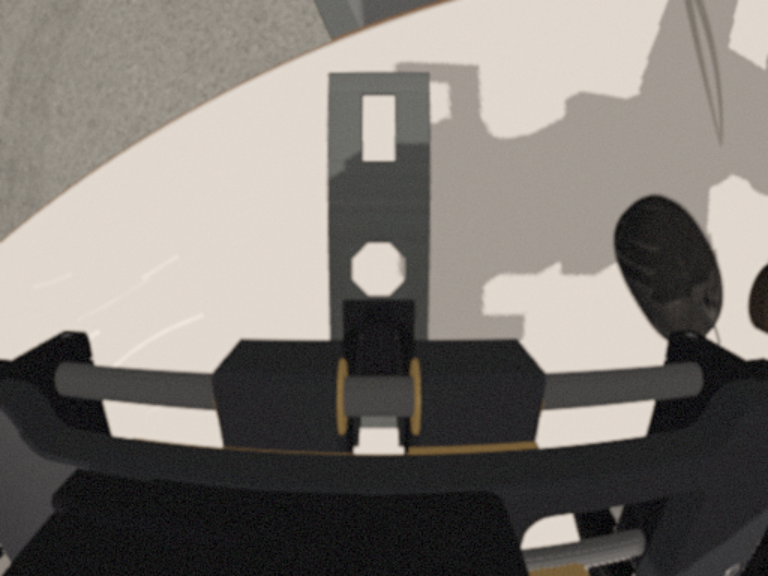

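View pics/s2c.png

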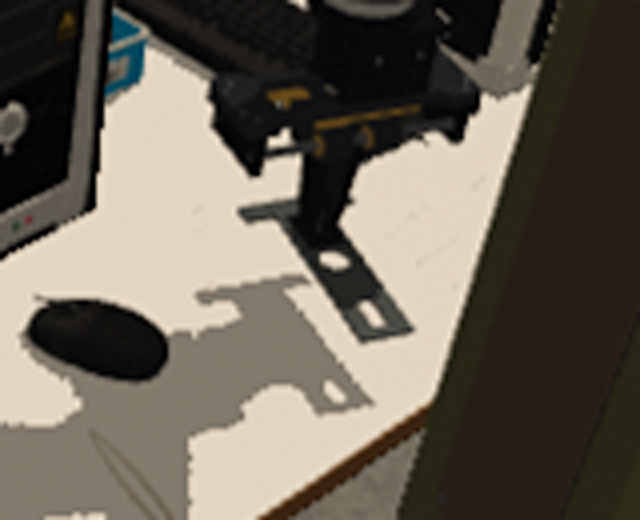

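```bash
python3 -m creep '[{"slide":[0,0,0],"turn":0},{"slide":[0,0,0],"turn":0},{"slide":[0,0,0],"turn":0},{"slide":[0,0,0],"turn":0},{"slide":[0,0,0],"turn":0}]' 1 3
python3 - <<'E'
from h import *
s=manip.state();c=save('wrist','w3');np.savez('pics/w3.npz',T=wT(s,c),**c)
E
```

```text
clock: 6.0
eef_pos: [0.4716, -0.2324, 0.061]
tool_rot: [-0.61, -3.081, -0.0]
ft_force: [-0.6, 0.1, -1.9]
gripper_width: 0.0125
```

View pics/w3.png

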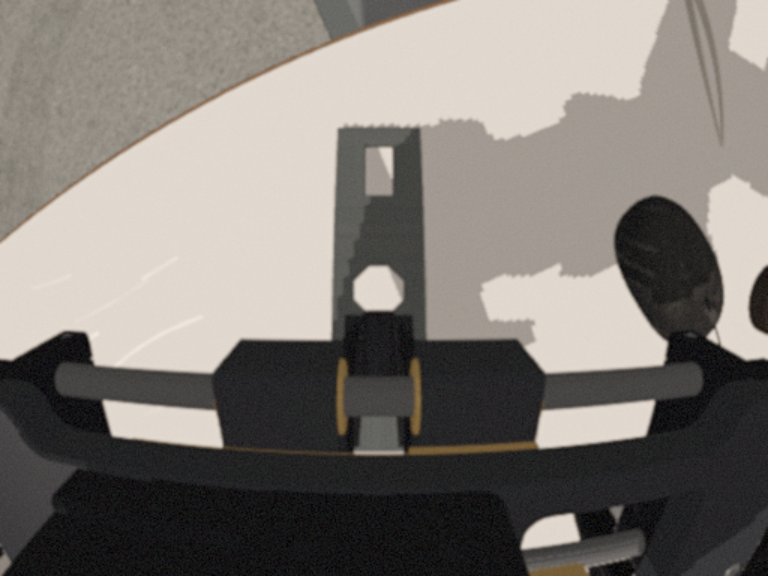

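```bash
python3 -m creep '[{"slide":[0,0,0],"turn":0},{"slide":[0,0,0],"turn":0},{"slide":[0,0,0],"turn":0}]' 1 25
python3 - <<'E'
from h import *
c=dict(np.load('pics/w3.npz'));T=c['tool_from_camera']
d=c['depth']
def tp(u,v):
    o,r=ray(c,u,v,T); cz=ray(c,u,v,np.eye(4))[1][2]
    return o+r/cz*d[int(round(v)),int(round(u))]
for u,v in [(228,90),(278,90),(253,137),(253,150),(228,150),(278,150),(253,165),(228,200),(278,200)]: print((u,v),np.round(tp(u,v)*1000,1))
E
```

```text
clock: 6.35
eef_pos: [0.4717, -0.2325, 0.0613]
tool_rot: [-0.61, -3.082, 0.0]
ft_force: [-0.3, -0.4, -2.6]
gripper_width: 0.0118
(228, 90) [ 90.6 -16.9  54. ]
(278, 90) [90.7 20.3 54.7]
(253, 137) [55.8  1.6 38.6]
(253, 150) [47.   1.6 34.3]
(228, 150) [ 47.  -15.6  34.9]
(278, 150) [47.1 18.8 33.7]
(253, 165) [37.3  1.6 29.4]
(228, 200) [ 15.4 -14.9  19.6]
(278, 200) [15.1 18.2 20.6]
```

```bash
cat >> h.py <<'E'
def tp(c,u,v):
    T=c['tool_from_camera'];d=c['depth']
    o,r=ray(c,u,v,T); cz=ray(c,u,v,np.eye(4))[1][2]
    return o+r/cz*d[int(round(v)),int(round(u))]
def plate(c):
    """plane fit of the plate top along the mid strips; eye+window centres on it -> tool frame mm"""
    g=cv2.cvtColor(c['img'],cv2.COLOR_RGB2GRAY)
    pts=[]
    for u in list(range(232,240))+list(range(268,276)):
        for v in range(60,215,3):
            if c['depth'][v,u]>0 and g[v,u]<125:
                pts.append(tp(c,u,v))
    pts=np.array(pts)
    keep=np.ones(len(pts),bool)
    for _ in range(8):
        A=np.c_[pts[:,0],np.ones(len(pts))]
        k=np.linalg.lstsq(A[keep],pts[keep,2],rcond=None)[0]
        r=pts[:,2]-A@k; keep=abs(r)<max(.0015,2*np.median(abs(r)))
    th=np.arctan(k[0]); h=(k[1]+.0188)*np.cos(th)
    print('n',keep.sum(),len(pts),'tilt',np.degrees(th),'grasp pt over plate top mm',h*1000,'x-range',pts[keep][:,0].min(),pts[keep][:,0].max())
    return th,k
def hit(c,k,u,v):
    o,r=ray(c,u,v,c['tool_from_camera']); t=(k[1]+k[0]*o[0]-o[2])/(r[2]-k[0]*r[0]); return o+t*r
E
python3 - <<'E'
from h import *
for f,eye,end in [('w2',(379/1.5,128/1.5),(379/1.5,73/1.5)),('w3',(379/1.5,170.5/1.5),(379/1.5,128/1.5))]:
    c=dict(np.load(f'pics/{f}.npz')); th,k=plate(c)
    for n,p in (('eye',eye),('end',end)):
        q=hit(c,k,*p); g=np.array([0,0,-.0188]); d=np.array([np.cos(th),0,np.sin(th)])
        print(n,np.round(q*1000,1),'along plate from grasp',(q-g)@d*1000)
E
```

```text
n 708 779 tilt 3.6387747454200787 grasp pt over plate top mm 25.562800870319137 x-range 0.010411298665718348 0.10553413837324224
eye [88.9  1.3 12.5] along plate from grasp 90.70083543715482
end [112.6   1.3  14. ] along plate from grasp 114.42789213758029
n 600 657 tilt 24.884855016510848 grasp pt over plate top mm 28.34803725623583 x-range 0.007850245553999685 0.09315478510275779
eye [72.3  1.4 46. ] along plate from grasp 92.87508402227978
end [94.3  1.4 56.2] along plate from grasp 117.08169378724973
```

```bash
python3 -m creep '[{"slide":[0.006,0,-0.007],"turn":0},{"slide":[0.006,0,-0.007],"turn":0}]'
python3 -m creep '[{"slide":[0,0,0],"turn":0},{"slide":[0,0,0],"turn":0},{"slide":[0,0,0],"turn":0},{"slide":[0,0,0],"turn":0},{"slide":[0,0,0],"turn":0}]' 1 3
python3 -m creep '[{"slide":[0,0,0],"turn":0},{"slide":[0,0,0],"turn":0},{"slide":[0,0,0],"turn":0}]' 1 25
python3 - <<'E'
from h import *
s=manip.state();c=save('wrist','w4');np.savez('pics/w4.npz',T=wT(s,c),**c); th,k=plate(c)
E
```

```text
clock: 6.55
eef_pos: [0.4662, -0.2303, 0.0694]
tool_rot: [0.61, 3.081, -0.001]
ft_force: [0.3, -0.7, -2.5]
gripper_width: 0.012
clock: 7.05
eef_pos: [0.4661, -0.2302, 0.0683]
tool_rot: [-0.61, -3.082, -0.0]
ft_force: [1.0, -0.1, -2.7]
gripper_width: 0.0121
clock: 7.35
eef_pos: [0.4662, -0.2302, 0.0684]
tool_rot: [-0.61, -3.082, -0.0]
ft_force: [-1.0, 0.2, -2.0]
gripper_width: 0.0119
n 605 639 tilt 27.852810778226047 grasp pt over plate top mm 28.633754147889302 x-range 0.007228535658132071 0.09158211595618904
```

View pics/w4.png

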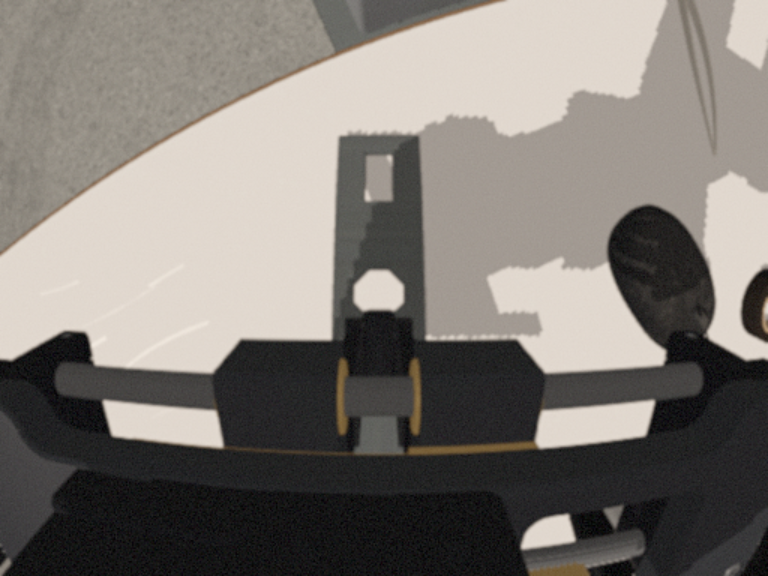

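Run:
```python
from h import *
c=dict(np.load('pics/w1.npz'))
P=np.array([tp(c,u,v) for v in range(80,200,6) for u in (150,160,170,180,190,300,310,320) if c['depth'][v,u]>0])
A=np.c_[P[:,:2],np.ones(len(P))];k=np.linalg.lstsq(A,P[:,2],rcond=None)[0];print(np.degrees(np.arctan(k[:2])),k[2],np.std(A@k-P[:,2]))
```

```text
[-0.01379937  0.02414245] 0.1648339814970836 0.0007822321142073155
```

```bash
python3 -m creep '[{"slide":[0,0,-0.02],"turn":0},{"slide":[0.005,0.015,-0.05],"turn":-0.05},{"slide":[0.014,0.045,-0.08],"turn":-0.13},{"slide":[0.024,0.076,-0.1],"turn":-0.2},{"slide":[0.034,0.106,-0.12],"turn":-0.25}]'
python3 - <<'E'
from h import *
s=manip.state();h=2*np.arctan2(s['tool_rot'][1],s['tool_rot'][0]);x=np.array([np.cos(h),np.sin(h)]);y=np.array([np.sin(h),-np.cos(h)])
d=np.array([.49,.06])-s['eef_pos'][:2];print(np.degrees(h)%360,s['eef_pos'],d@x,d@y)
E
```

```text
clock: 7.9
eef_pos: [0.4752, -0.1183, 0.1898]
tool_rot: [0.218, 3.133, -0.0]
ft_force: [0.4, -0.1, -1.8]
gripper_width: 0.012
172.02558328410333 [ 0.47524263 -0.11834655  0.18981718] 0.010127516368930832 0.17866926521602144
```

```bash
python3 -m creep '[{"slide":[0.002,0.037,0],"turn":-0.08},{"slide":[0.005,0.075,0],"turn":-0.16},{"slide":[0.007,0.112,0],"turn":-0.24},{"slide":[0.009,0.15,0],"turn":-0.32},{"slide":[0.01,0.179,0],"turn":-0.342}]'
python3 -m creep '[{"slide":[0,0,0],"turn":0},{"slide":[0,0,0],"turn":0},{"slide":[0,0,0],"turn":0}]' 1 25
python3 - <<'E'
from h import *
s=manip.state();c=save('wrist','w5');np.savez('pics/w5.npz',T=wT(s,c),**c); th,k=plate(c)
print(s['q'],s['eef_pos'])
E
```

```text
clock: 8.4
eef_pos: [0.4901, 0.0613, 0.1885]
tool_rot: [-0.32, 3.125, 0.0]
ft_force: [0.6, -0.4, -2.6]
gripper_width: 0.0117
clock: 8.7
eef_pos: [0.4903, 0.0586, 0.1883]
tool_rot: [0.314, -3.126, 0.001]
ft_force: [0.7, 0.8, -2.0]
gripper_width: 0.0116
n 594 626 tilt 27.84941851585685 grasp pt over plate top mm 28.844471079467446 x-range 0.008067878587622125 0.09104733375122342
[ 1.05219751e-02 -2.11905930e-01  2.01944662e+00 -3.94135744e-04
  1.33426396e+00 -1.76056193e+00] [0.49025188 0.05864962 0.18830145]
```

View pics/w5.png

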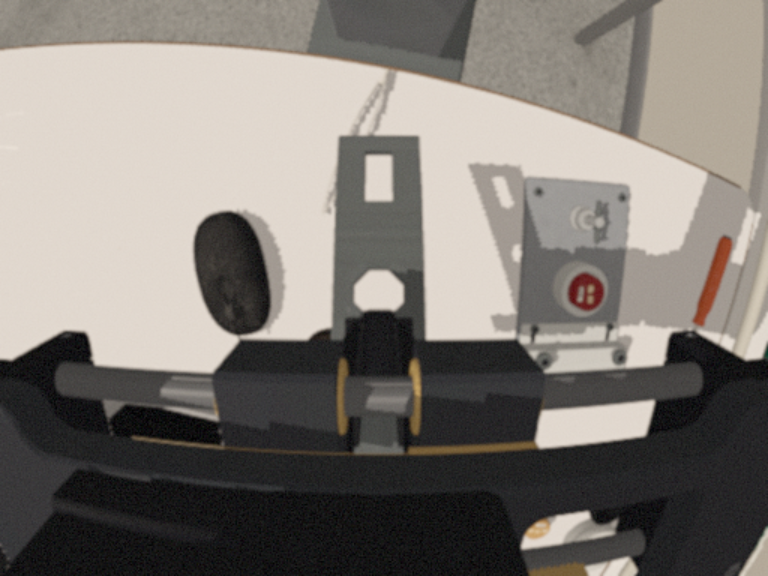

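Run:
```python
from h import *
c=dict(np.load('pics/w5.npz'));crop(c,'w5c',330,440,105,255,5)
```

```text
(no output)
```

View pics/w5c.png

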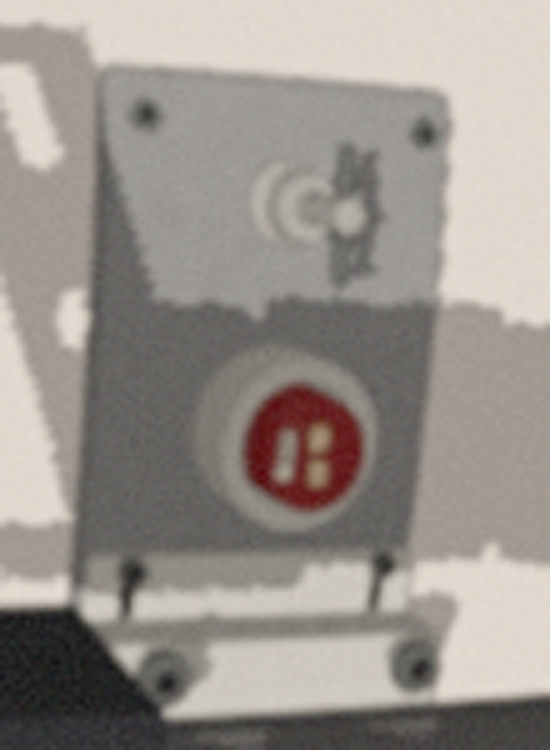

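Run:
```python
from h import *
c=dict(np.load('pics/w5.npz'));T=c['T']
P=lambda x,y,z:onz(c,330+x/5,105+y/5,z,T)[:2]
stud=P(348,217,.046);pk=P(305,447,.039);s1=P(165,676,.045);s2=P(415,664,.045)
pe=P(352,148,.0425),P(343,283,.0425)
def ang(d):return np.degrees(np.arctan2(d[1],d[0]))
print('stud',stud,'puck',pk,'scr',s1,s2,'pin',pe,(pe[0]+pe[1])/2)
print('d stud-puck',np.linalg.norm(pk-stud),ang(pk-stud)); d=s1-s2;print('scr sep',np.linalg.norm(d),ang(d)+90, 'pin',ang(pe[1]-pe[0]),np.linalg.norm(pe[1]-pe[0]))
# red mask centroid
hsv=cv2.cvtColor(c['img'],cv2.COLOR_RGB2HSV);m=cv2.inRange(hsv,(0,120,60),(10,255,255))|cv2.inRange(hsv,(168,120,60),(180,255,255))
m[:,430:]=0;n,l,stt,cen=cv2.connectedComponentsWithStats(m);i=1+np.argmax(stt[1:,4]);print(cen[i],onz(c,*cen[i],.039,T)[:2])
bl=P(100,68,.01);br=P(447,92,.01);l2=P(78,560,.01);r2=P(408,550,.01)
print('base',bl,br,np.linalg.norm(bl-br),ang(bl-br)+90,ang(l2-bl),ang(r2-br),'front mid',(bl+br)/2)
mid=(s1+s2)/2;print('scr-stud along',np.linalg.norm(mid-stud),ang(mid-stud))
t=dict(np.load('pics/top0.npz'))
Q=lambda u,v,z:onz(t,u/2.9+110,v/2.9+165,z)[:2]
print('top cam stud',Q(224,202,.045),'puck',Q(219,147,.039))
```

```text
stud [0.41511106 0.21597457] puck [0.47044528 0.22451314] scr [0.53095442 0.20296501] [0.51699415 0.27272209] pin (array([0.39923903, 0.21472126]), array([0.43018565, 0.2208586 ])) [0.41471234 0.21778993]
d stud-puck 0.055989135963415385 8.772071357230226
scr sep 0.0711402787026893 11.316918939347559 pin 11.21736239188196 0.03154932677644286
[390.41401274 193.81847134] [0.46992304 0.2234895 ]
base [0.39520002 0.15987038] [0.37453999 0.25688149] 0.09918665424792203 12.02242334817123 12.285960946778696 12.047088495002136 front mid [0.38487001 0.20837594]
scr-stud along 0.1110380767709772 11.358676993943975
top cam stud [0.41148998 0.21671995] puck [0.46797373 0.2243454 ]
```

```bash
python3 -m creep '[{"slide":[-0.004,0.035,0],"turn":0},{"slide":[-0.008,0.075,0],"turn":0},{"slide":[-0.012,0.115,0.01],"turn":0},{"slide":[-0.016,0.15,0.03],"turn":0},{"slide":[-0.0174,0.1698,0.05],"turn":0}]'
python3 -m creep '[{"slide":[0,0,0.013],"turn":0},{"slide":[0,0,0.013],"turn":0},{"slide":[0,0,0.013],"turn":0}]'
python3 - <<'E'
from h import *
s=manip.state();c=save('wrist','w6');np.savez('pics/w6.npz',T=wT(s,c),**c); th,k=plate(c)
print(s['q'],s['eef_pos']);crop(c,'w6c',190,320,60,240,4)
c=save('scene','s6');crop(c,'s6c',150,350,130,290,3.6)
E
```

```text
clock: 9.25
eef_pos: [0.4739, 0.2305, 0.1385]
tool_rot: [-0.315, 3.124, 0.001]
ft_force: [-0.2, -1.0, -1.9]
gripper_width: 0.0121
clock: 9.55
eef_pos: [0.4739, 0.2279, 0.1256]
tool_rot: [0.313, -3.126, 0.001]
ft_force: [0.3, 0.2, -1.6]
gripper_width: 0.0118
n 601 648 tilt 27.902351667772866 grasp pt over plate top mm 28.807054543487013 x-range 0.0069929512419921805 0.0885581710207806
[ 3.46406236e-01 -7.80889579e-02  2.01033112e+00 -4.71337926e-04
  1.20947849e+00 -1.42371735e+00] [0.47393181 0.22791901 0.12558628]
```

View pics/w6c.png

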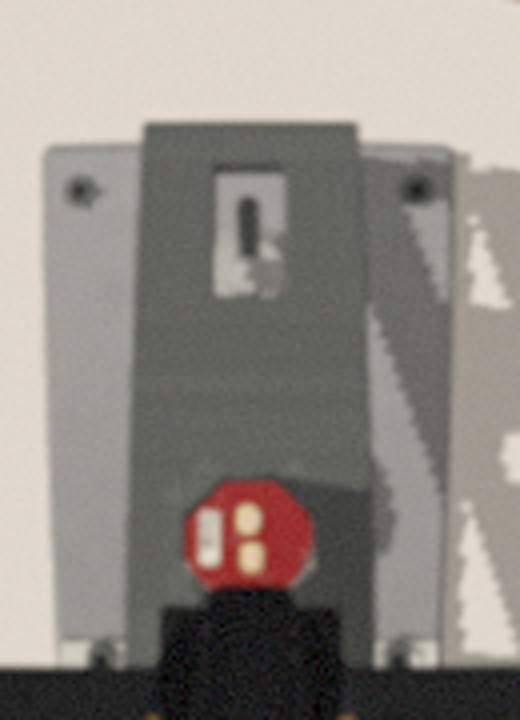

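View pics/s6c.png

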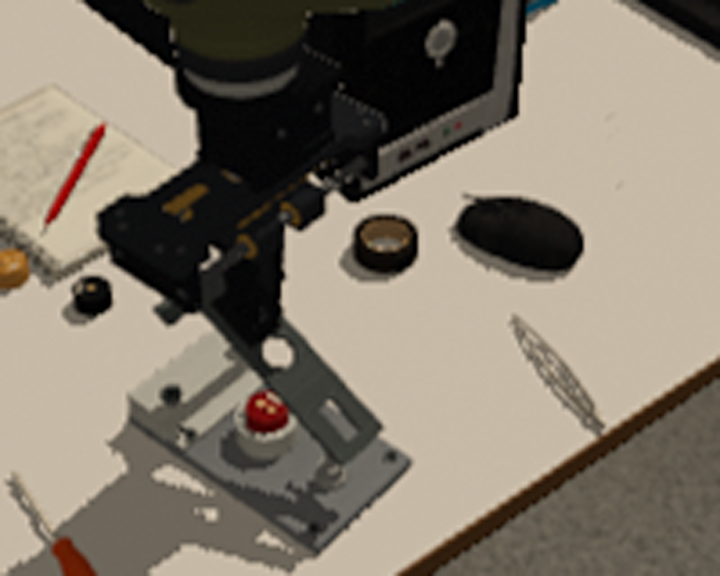

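```bash
cat >> h.py <<'E'
HX=np.array([.9796,.2011]);HY=np.array([-.2011,.9796])
def rel(f,eyeuv,pinuv,zp,pinx):
    c=dict(np.load(f'pics/{f}.npz'));th,k=plate(c);W=c['T']@np.linalg.inv(c['tool_from_camera'])
    q=hit(c,k,*eyeuv); q=q+.0025*np.array([-np.sin(th),0,np.cos(th)])  # mid-plane
    g=np.array([0,0,-.0188]);d=np.array([np.cos(th),0,np.sin(th)])
    print('eye from grasp along',((q-g)@d)*1000)
    e=(W@np.r_[q,1])[:3]; p=onz(c,*pinuv,zp,c['T'])
    dd=(e-p)[:2]
    print('eye world',e,'pin',p,'| eye holder x',dd@HX*1000+pinx,'y',dd@HY*1000,'ze',e[2]*1000)
E
python3 - <<'E'
from h import *
f=lambda x,y:(190+x/4,60+y/4)
rel('w6',f(250,233),f(248,197),.0425,-75)
E
```

```text
n 601 648 tilt 27.902351667772866 grasp pt over plate top mm 28.807054543487013 x-range 0.0069929512419921805 0.0885581710207806
eye from grasp along 92.84988344288797
eye world [0.40770232 0.21534212 0.073272  ] pin [0.39874354 0.21314509 0.0425    ] | eye holder x -65.78215955789356 y 0.35059636050633325 ze 73.27199920619553
```

```bash
python3 -m creep '[{"slide":[0,0,0.008],"turn":0},{"slide":[0,0,0.016],"turn":0},{"slide":[0,0,0.022],"turn":0},{"slide":[0,0,0.025],"turn":0},{"slide":[0,0,0.025],"turn":0}]'
python3 -m creep '[{"slide":[0,0,0.002],"turn":0},{"slide":[0,0,0.003],"turn":0},{"slide":[0,0,0.003],"turn":0}]'
python3 - <<'E'
from h import *
s=manip.state();c=save('wrist','w7');np.savez('pics/w7.npz',T=wT(s,c),**c); th,k=plate(c)
print(s['eef_pos']);crop(c,'w7c',190,320,60,240,4)
E
```

```text
clock: 10.15
eef_pos: [0.4729, 0.229, 0.0994]
tool_rot: [0.315, -3.124, 0.001]
ft_force: [1.2, -0.2, -2.7]
gripper_width: 0.0118
clock: 10.45
eef_pos: [0.4734, 0.2293, 0.0974]
tool_rot: [-0.316, 3.126, 0.0]
ft_force: [-0.6, -0.7, -1.3]
gripper_width: 0.0119
n 602 640 tilt 27.818204360138797 grasp pt over plate top mm 28.840529283114797 x-range 0.006763366269094288 0.08854662978963568
[0.4734465  0.22926226 0.09742051]
```

View pics/w7c.png

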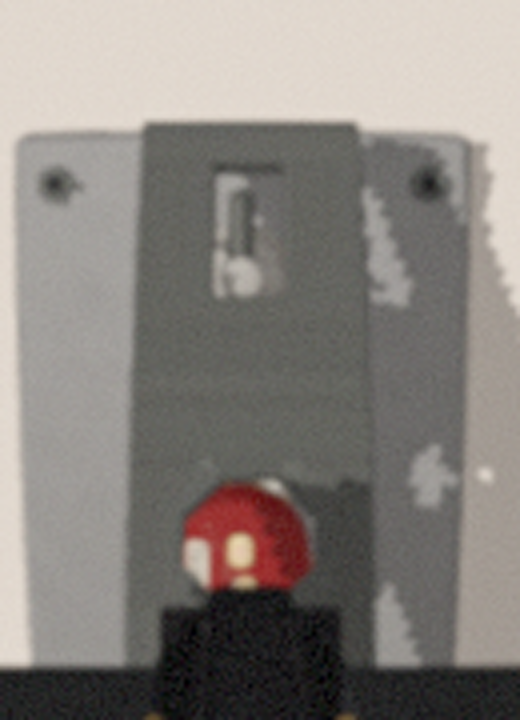

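Run:
```python
from h import *
f=lambda x,y:(190+x/4,60+y/4)
rel('w7',f(250,233),f(242,187),.0425,-75)
rel('w7',f(250,233),f(240,277),.046,-58)
```

```text
n 602 640 tilt 27.818204360138797 grasp pt over plate top mm 28.840529283114797 x-range 0.006763366269094288 0.08854662978963568
eye from grasp along 92.75062188322194
eye world [0.40723761 0.21659136 0.04521743] pin [0.39780702 0.21315039 0.0425    ] | eye holder x -65.06981544753206 y 1.4742867017889896 ze 45.21743184214567
n 602 640 tilt 27.818204360138797 grasp pt over plate top mm 28.840529283114797 x-range 0.006763366269094288 0.08854662978963568
eye from grasp along 92.75062188322194
eye world [0.40723761 0.21659136 0.04521743] pin [0.41446945 0.21618725 0.046     ] | eye holder x -65.00304391124577 y 1.8501883087243123 ze 45.21743184214567
```

```bash
python3 -m creep '[{"slide":[0.0005,-0.0016,0],"turn":0},{"slide":[0.0005,-0.0016,0.0015],"turn":0},{"slide":[0.0005,-0.0016,0.0025],"turn":0},{"slide":[0.0005,-0.0016,0.0025],"turn":0},{"slide":[0.0005,-0.0016,0.0025],"turn":0}]'
python3 - <<'E'
from h import *
s=manip.state();c=save('wrist','w8');np.savez('pics/w8.npz',T=wT(s,c),**c); th,k=plate(c)
print(s['eef_pos']);crop(c,'w8c',220,290,80,160,7)
E
```

```text
clock: 11.0
eef_pos: [0.4733, 0.2275, 0.0948]
tool_rot: [0.315, -3.126, 0.0]
ft_force: [0.2, -0.3, -2.7]
gripper_width: 0.0118
n 604 647 tilt 27.87408759310534 grasp pt over plate top mm 28.84866366896549 x-range 0.006842110706887526 0.08858854050243439
[0.47325624 0.2275221  0.09484026]
```

View pics/w8c.png

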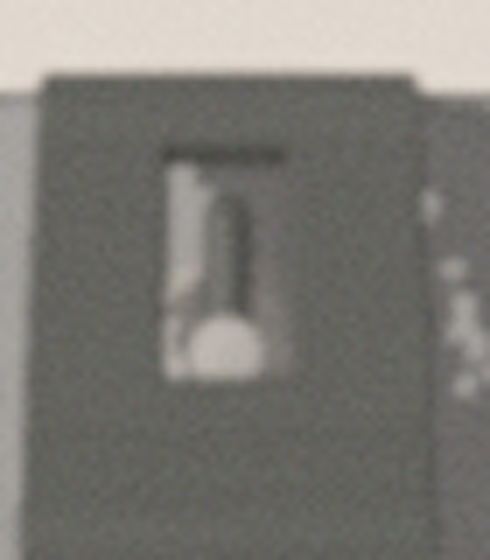

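```bash
python3 -m creep '[{"slide":[-0.002,0,0],"turn":0},{"slide":[-0.004,0,0],"turn":0},{"slide":[-0.006,0,0],"turn":0},{"slide":[-0.006,0,0],"turn":0}]'
python3 -m creep '[{"slide":[-0.002,0,0],"turn":0},{"slide":[-0.004,0,0],"turn":0},{"slide":[-0.006,0,0],"turn":0},{"slide":[-0.006,0,0],"turn":0},{"slide":[-0.006,0,0],"turn":0}]'
python3 - <<'E'
from h import *
s=manip.state();c=save('wrist','w9');np.savez('pics/w9.npz',T=wT(s,c),**c); th,k=plate(c)
print(s['eef_pos']);crop(c,'w9c',220,290,80,160,7)
E
```

```text
clock: 11.45
eef_pos: [0.4795, 0.2288, 0.095]
tool_rot: [-0.315, 3.125, 0.0]
ft_force: [0.5, -0.0, -3.1]
gripper_width: 0.012
clock: 11.95
eef_pos: [0.485, 0.2299, 0.0948]
tool_rot: [0.315, -3.126, 0.0]
ft_force: [0.2, -0.2, -2.5]
gripper_width: 0.012
n 617 653 tilt 27.913926977422715 grasp pt over plate top mm 28.717787608478474 x-range 0.006691387203392733 0.09106313546906342
[0.48503955 0.22990956 0.09484585]
```

View pics/w9c.png

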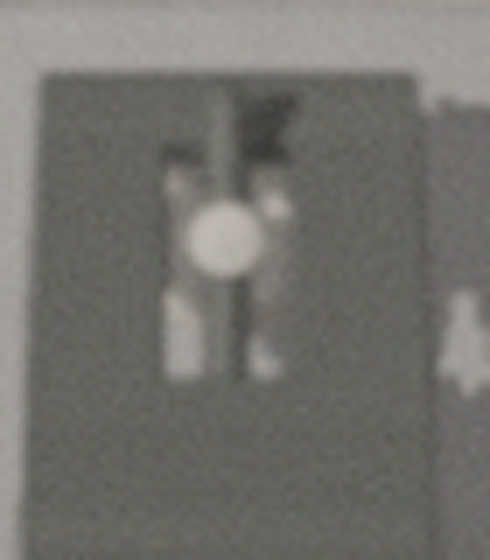

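Run:
```python
from h import *
f=lambda x,y:(220+x/7,80+y/7)
rel('w9',f(226,265),f(225,240),.046,-58)
rel('w8',f(225,265),f(228,348),.046,-58)
```

```text
n 617 653 tilt 27.913926977422715 grasp pt over plate top mm 28.717787608478474 x-range 0.006691387203392733 0.09106313546906342
eye from grasp along 93.14735259012222
eye world [0.41856956 0.2170273  0.04246433] pin [0.41488588 0.21616798 0.046     ] | eye holder x -54.218648954909185 y 0.10100252064710258 ze 42.464332188825445
n 604 647 tilt 27.87408759310534 grasp pt over plate top mm 28.84866366896549 x-range 0.006842110706887526 0.08858854050243439
eye from grasp along 93.16338235382415
eye world [0.4068087  0.21453812 0.04237729] pin [0.41416693 0.21635946 0.046     ] | eye holder x -65.57438871285038 y -0.30444568294101143 ze 42.37729247187539
```

```bash
python3 -m creep '[{"slide":[0.002,0,0],"turn":0},{"slide":[0.003,0,0],"turn":0},{"slide":[0.003,0,0],"turn":0}]' 1 6
python3 -m creep '[{"slide":[0,0,0.0015],"turn":0},{"slide":[-0.0018,0,0.0032],"turn":0},{"slide":[-0.0036,0,0.0048],"turn":0},{"slide":[-0.0056,0,0.0066],"turn":0},{"slide":[-0.0056,0,0.0066],"turn":0}]'
python3 - <<'E'
from h import *
s=manip.state();c=save('wrist','w10');np.savez('pics/w10.npz',T=wT(s,c),**c); th,k=plate(c)
print(s['eef_pos'],s['ft_force']);crop(c,'w10c',220,290,80,160,7)
E
```

```text
clock: 12.3
eef_pos: [0.4818, 0.2293, 0.0948]
tool_rot: [0.316, -3.126, 0.0]
ft_force: [-0.4, -0.3, -2.6]
gripper_width: 0.0117
clock: 12.8
eef_pos: [0.4879, 0.2305, 0.0881]
tool_rot: [-0.315, 3.126, 0.0]
ft_force: [-0.6, -0.1, -1.1]
gripper_width: 0.0121
n 644 704 tilt 22.893377995731175 grasp pt over plate top mm 28.9718234439564 x-range 0.007401489476471894 0.09700309047183399
[0.48786456 0.23048259 0.08808218] [-0.57682389 -0.12968799 -1.10073223]
```

View pics/w10c.png

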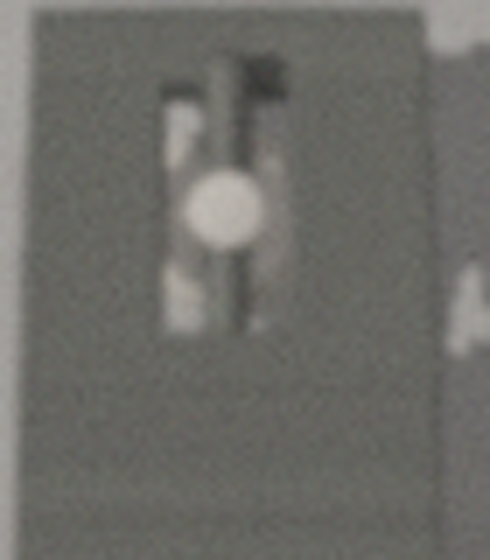

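Run:
```python
from h import *
f=lambda x,y:(220+x/7,80+y/7)
rel('w10',f(227,210),f(225,209),.046,-58)
```

```text
n 644 704 tilt 22.893377995731175 grasp pt over plate top mm 28.9718234439564 x-range 0.007401489476471894 0.09700309047183399
eye from grasp along 93.04548423362554
eye world [0.41572083 0.21654902 0.04169278] pin [0.41478602 0.21614999 0.046     ] | eye holder x -57.004014991738906 y 0.20289593559956695 ze 41.692778720573074
```

```bash
python3 -m creep '[{"slide":[-0.002,0,0],"turn":0},{"slide":[-0.004,0,0],"turn":0},{"slide":[-0.0056,0,0],"turn":0},{"slide":[-0.0056,0,0],"turn":0},{"slide":[-0.0056,0,0],"turn":0}]'
python3 -m creep '[{"slide":[0,0,0.002],"turn":0},{"slide":[0,0,0.004],"turn":0},{"slide":[0,0,0.006],"turn":0},{"slide":[0,0,0.006],"turn":0}]'
python3 - <<'E'
from h import *
s=manip.state();c=save('wrist','w11');np.savez('pics/w11.npz',T=wT(s,c),**c); th,k=plate(c)
print(s['eef_pos'],s['ft_force']);crop(c,'w11c',220,290,80,160,7)
E
```

```text
clock: 13.35
eef_pos: [0.4931, 0.2315, 0.0883]
tool_rot: [0.315, -3.126, 0.0]
ft_force: [0.2, 0.5, -3.0]
gripper_width: 0.0118
clock: 13.75
eef_pos: [0.4927, 0.2314, 0.0817]
tool_rot: [0.315, -3.125, 0.0]
ft_force: [-0.3, -0.4, -3.1]
gripper_width: 0.012
n 646 703 tilt 22.880292867523988 grasp pt over plate top mm 29.096244446383192 x-range 0.007394599452841988 0.0970786145015861
[0.4927068  0.23142668 0.08174162] [-0.31897831 -0.4332037  -3.12847329]
```

View pics/w11c.png

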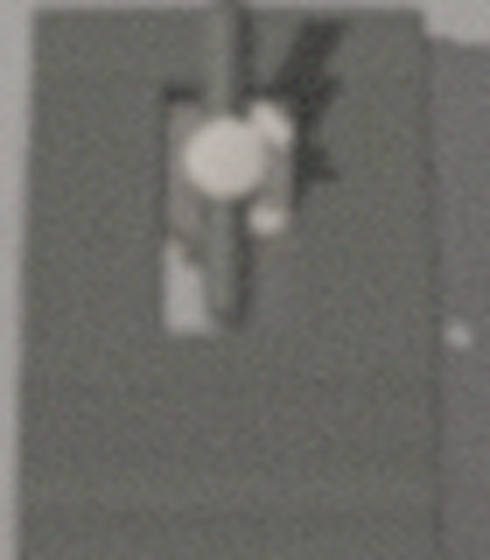

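```bash
python3 -m creep '[{"slide":[0,0,0.002],"turn":0},{"slide":[0,0,0.004],"turn":0},{"slide":[-0.0015,0,0.0065],"turn":0},{"slide":[-0.003,0,0.009],"turn":0},{"slide":[-0.003,0,0.009],"turn":0}]'
python3 -m creep '[{"slide":[-0.0018,0,0.0025],"turn":0},{"slide":[-0.0036,0,0.005],"turn":0},{"slide":[-0.0054,0,0.0075],"turn":0},{"slide":[-0.0072,0,0.01],"turn":0},{"slide":[-0.0072,0,0.01],"turn":0}]'
python3 - <<'E'
from h import *
s=manip.state();c=save('wrist','w12');np.savez('pics/w12.npz',T=wT(s,c),**c); th,k=plate(c)
print(s['eef_pos'],s['ft_force']);crop(c,'w12c',190,320,40,240,3)
E
```

```text
clock: 14.3
eef_pos: [0.4961, 0.2322, 0.073]
tool_rot: [0.315, -3.125, 0.0]
ft_force: [1.1, -0.4, -1.9]
gripper_width: 0.012
clock: 14.8
eef_pos: [0.5033, 0.2337, 0.0631]
tool_rot: [0.315, -3.126, -0.0]
ft_force: [-0.0, -0.6, -1.1]
gripper_width: 0.0118
n 720 821 tilt 10.364778633988212 grasp pt over plate top mm 29.057103755534218 x-range 0.008423625603181654 0.10859905314914214
[0.50331029 0.23365695 0.06306598] [-0.04073823 -0.56904948 -1.14946698]
```

View pics/w12c.png

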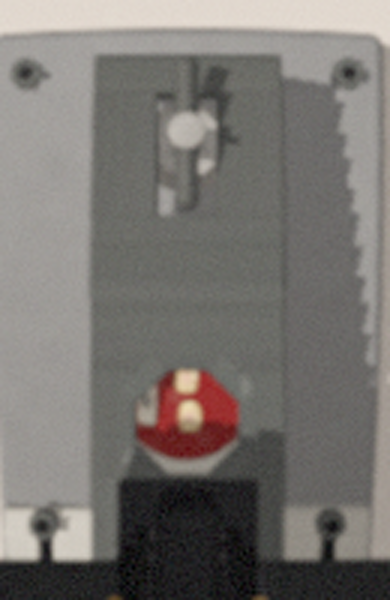

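```bash
python3 -m creep '[{"slide":[-0.002,0,0.001],"turn":0},{"slide":[-0.004,0,0.003],"turn":0},{"slide":[-0.006,0,0.005],"turn":0},{"slide":[-0.0075,0,0.008],"turn":0},{"slide":[-0.0075,0,0.008],"turn":0}]'
python3 - <<'E'
from h import *
s=manip.state();c=save('wrist','w13');np.savez('pics/w13.npz',T=wT(s,c),**c); th,k=plate(c)
print(s['eef_pos'],s['ft_force']);crop(c,'w13c',190,320,40,240,3)
E
```

```text
clock: 15.35
eef_pos: [0.5103, 0.2351, 0.0547]
tool_rot: [0.315, -3.125, 0.0]
ft_force: [-1.0, 0.2, 0.1]
gripper_width: 0.0119
n 686 819 tilt 2.7418460726229954 grasp pt over plate top mm 28.68144168849407 x-range 0.008952955399522608 0.10534297821904542
[0.5103489  0.23506791 0.05474591] [-0.98889914  0.18906496  0.13770802]
```

View pics/w13c.png

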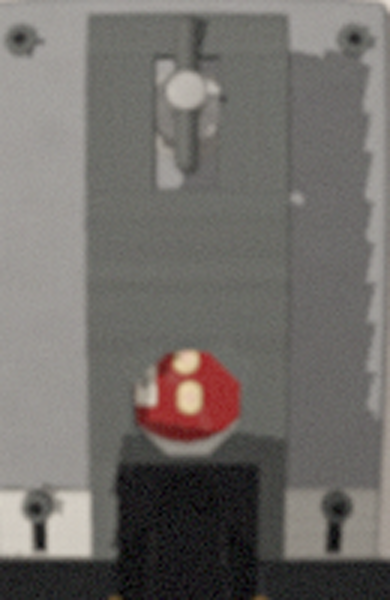

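Run:
```python
from h import *
f=lambda x,y:(190+x/3,40+y/3)
rel('w13',f(186,123),f(185.5,90),.046,-58)
```

```text
n 686 819 tilt 2.7418460726229954 grasp pt over plate top mm 28.68144168849407 x-range 0.008952955399522608 0.10534297821904542
eye from grasp along 92.87029657885458
eye world [0.42081909 0.21726475 0.03800808] pin [0.41483038 0.21594103 0.046     ] | eye holder x -51.86725880283085 y 0.09238963094918896 ze 38.00807697679957
```

```bash
python3 -m creep '[{"slide":[-0.0015,0,0],"turn":0},{"slide":[-0.003,0,0.001],"turn":0},{"slide":[-0.003,0,0.002],"turn":0},{"slide":[-0.003,0,0.003],"turn":0},{"slide":[-0.003,0,0.003],"turn":0}]'
python3 -m creep '[{"slide":[0,0,0.001],"turn":0},{"slide":[0,0,0.002],"turn":0},{"slide":[0,0,0.0025],"turn":0},{"slide":[0,0,0.0025],"turn":0}]'
python3 - <<'E'
from h import *
s=manip.state();c=save('wrist','w14');np.savez('pics/w14.npz',T=wT(s,c),**c); th,k=plate(c)
print(s['eef_pos'],s['ft_force']);crop(c,'w14c',190,320,40,240,3)
E
```

```text
clock: 15.9
eef_pos: [0.5137, 0.2358, 0.0525]
tool_rot: [-0.316, 3.125, 0.0]
ft_force: [-1.9, -0.9, 1.1]
gripper_width: 0.0118
clock: 16.3
eef_pos: [0.5142, 0.2359, 0.0504]
tool_rot: [-0.315, 3.124, 0.0]
ft_force: [0.1, -1.0, 1.9]
gripper_width: 0.0121
n 706 810 tilt 0.5243513047849822 grasp pt over plate top mm 28.38340850581796 x-range 0.009207154339082035 0.1043525352219132
[0.51422902 0.23589981 0.05035747] [ 0.09370086 -0.98718312  1.9137196 ]
```

View pics/w14c.png

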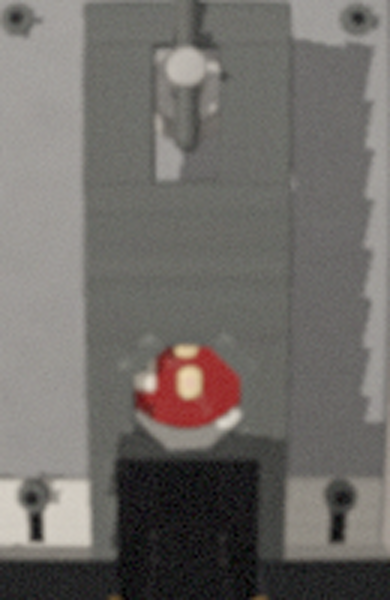

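```bash
python3 -m creep '[{"slide":[0,0,0.001],"turn":0},{"slide":[0,0,0.002],"turn":0},{"slide":[0,0,0.0025],"turn":0},{"slide":[0,0,0.0025],"turn":0},{"slide":[0,0,0.0025],"turn":0}]'
python3 - <<'E'
from h import *
s=manip.state();c=save('wrist','w15');np.savez('pics/w15.npz',T=wT(s,c),**c)
f=lambda x,y:(190+x/3,40+y/3)
rel('w14',f(186,115),f(185.5,68),.046,-58)
th,k=plate(c)
print(s['eef_pos'],s['ft_force']);crop(c,'w15c',190,320,40,240,3)
c=save('scene','s15');crop(c,'s15c',170,310,180,290,5)
E
```

```text
clock: 16.85
eef_pos: [0.5144, 0.236, 0.048]
tool_rot: [-0.315, 3.123, 0.001]
ft_force: [3.8, -0.1, 4.2]
gripper_width: 0.0119
n 706 810 tilt 0.5243513047849822 grasp pt over plate top mm 28.38340850581796 x-range 0.009207154339082035 0.1043525352219132
eye from grasp along 92.77411250017036
eye world [0.42354523 0.21785562 0.03723401] pin [0.41517041 0.2160455  0.046     ] | eye holder x -49.43201335912897 y 0.0890131244640352 ze 37.234005402730844
n 718 807 tilt -0.38985720139533625 grasp pt over plate top mm 27.979736414021513 x-range 0.009482631473624388 0.1038661491984719
[0.51438493 0.23597217 0.04802915] [ 3.78179638 -0.09747678  4.24432939]
```

View pics/w15c.png

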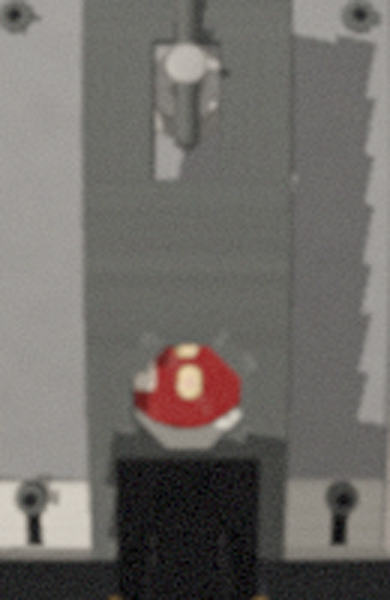

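View pics/s15c.png

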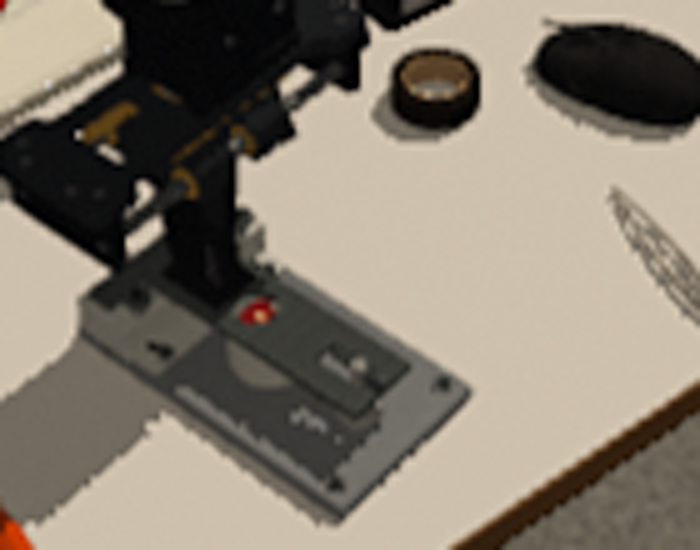

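```bash
python3 -m creep '[{"slide":[0,0,0.0005],"turn":0},{"slide":[0,0,0.0005],"turn":0},{"slide":[0,0,0.0005],"turn":0},{"slide":[0,0,0.0005],"turn":0}]' 1 15
python3 -m creep '[{"slide":[0.001,0,0],"turn":0},{"slide":[0.002,0,0],"turn":0},{"slide":[0.003,0,0],"turn":0},{"slide":[0.003,0,0],"turn":0}]'
```

```text
clock: 17.35
eef_pos: [0.5143, 0.236, 0.048]
tool_rot: [-0.315, 3.124, 0.001]
ft_force: [3.3, -0.6, 8.6]
gripper_width: 0.0118
clock: 17.75
eef_pos: [0.5116, 0.2356, 0.048]
tool_rot: [-0.315, 3.123, 0.001]
ft_force: [4.4, 0.4, 5.8]
gripper_width: 0.0119
```

```bash
python3 -m creep '[{"slide":[0,0,-0.0007],"turn":0},{"slide":[0.001,0,-0.0007],"turn":0},{"slide":[0.002,0,-0.0007],"turn":0},{"slide":[0.002,0,-0.0007],"turn":0}]'
python3 - <<'E'
from h import *
s=manip.state();c=save('wrist','w16');np.savez('pics/w16.npz',T=wT(s,c),**c)
th,k=plate(c)
print(s['eef_pos'],s['ft_force']);crop(c,'w16c',190,320,40,240,3)
E
```

```text
clock: 18.15
eef_pos: [0.5089, 0.235, 0.0481]
tool_rot: [-0.315, 3.124, 0.001]
ft_force: [2.6, 0.1, 5.2]
gripper_width: 0.0125
n 711 812 tilt -0.4270729483448687 grasp pt over plate top mm 28.0915553282391 x-range 0.009177308205564942 0.10380267475941304
[0.50890447 0.23498024 0.04806354] [2.59212955 0.10057727 5.17071342]
```

View pics/w16c.png

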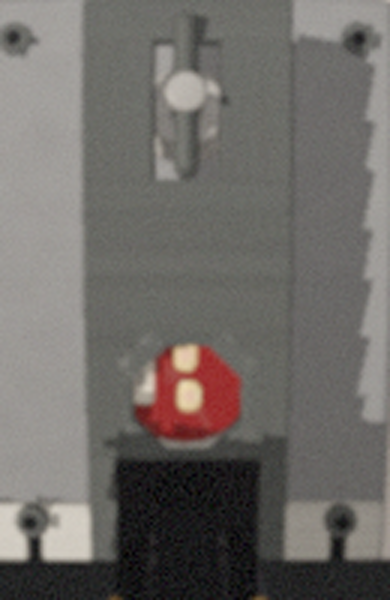

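```bash
python3 -m creep '[{"slide":[0.001,0,0],"turn":0},{"slide":[0.0015,0,0],"turn":0},{"slide":[0.0015,0,0],"turn":0}]'
python3 -m creep '[{"slide":[0.001,0,0],"turn":0},{"slide":[0.0015,0,0],"turn":0},{"slide":[0.0015,0,0],"turn":0}]'
```

```text
clock: 18.5
eef_pos: [0.5079, 0.2347, 0.048]
tool_rot: [-0.315, 3.123, 0.001]
ft_force: [5.8, 0.8, 4.0]
gripper_width: 0.0121
clock: 18.8
eef_pos: [0.5077, 0.2347, 0.0481]
tool_rot: [-0.315, 3.12, 0.002]
ft_force: [9.4, 2.7, 0.5]
gripper_width: 0.012
```

```bash
python3 -m creep '[{"slide":[-0.0005,0,0],"turn":0},{"slide":[-0.001,0,0],"turn":0}]'
python3 - <<'E'
from h import *
s=manip.state();c=save('wrist','w17');np.savez('pics/w17.npz',T=wT(s,c),**c)
th,k=plate(c)
print(s['eef_pos'],s['ft_force']);crop(c,'w17c',220,290,50,110,8)
crop(c,'w17d',140,370,190,260,3.4)
c=save('scene','s17');crop(c,'s17c',170,270,200,280,7)
E
```

```text
clock: 19.0
eef_pos: [0.5078, 0.2347, 0.048]
tool_rot: [-0.315, 3.122, 0.001]
ft_force: [5.6, 1.6, 3.5]
gripper_width: 0.0122
n 712 813 tilt -0.47767345874787703 grasp pt over plate top mm 28.065803978730788 x-range 0.00934386901441827 0.1037406979598575
[0.50781031 0.23470627 0.04798965] [5.61454349 1.58169622 3.45156758]
```

View pics/w17c.png

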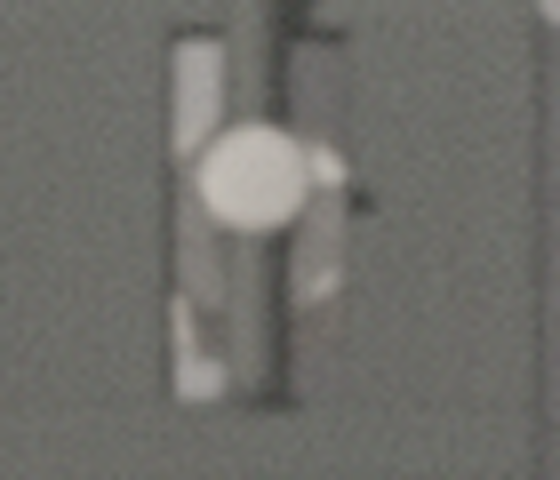

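View pics/w17d.png

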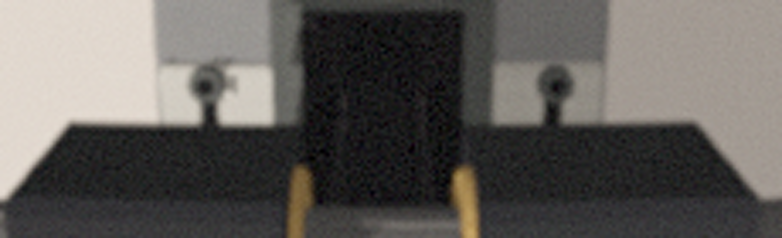

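View pics/s17c.png

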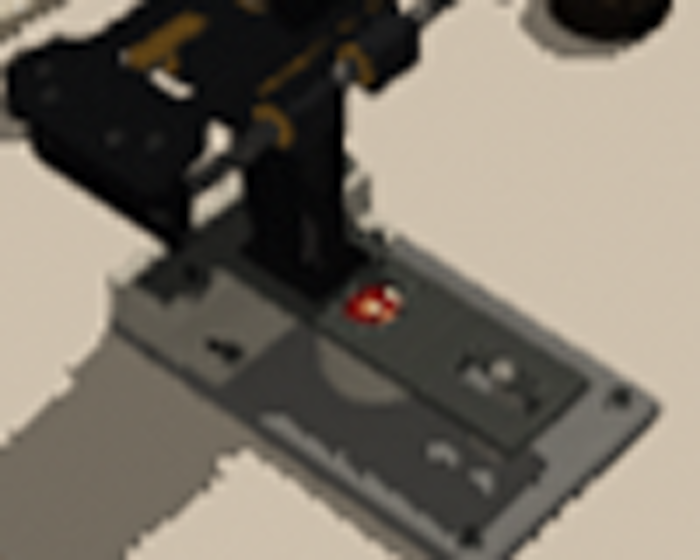

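```bash
python3 -m creep '[{"slide":[-0.001,0,0],"turn":0},{"slide":[-0.001,0,0.0008],"turn":0},{"slide":[-0.001,0,0.0012],"turn":0},{"slide":[-0.001,0,0.0012],"turn":0}]'
python3 -m creep '[{"slide":[0.001,0,0],"turn":0},{"slide":[0.002,0,0],"turn":0},{"slide":[0.003,0,0],"turn":0},{"slide":[0.003,0,0],"turn":0}]'
```

```text
clock: 19.5
eef_pos: [0.5079, 0.2348, 0.048]
tool_rot: [-0.315, 3.125, 0.0]
ft_force: [0.5, -0.4, 12.0]
gripper_width: 0.012
clock: 19.9
eef_pos: [0.5077, 0.2347, 0.0479]
tool_rot: [-0.315, 3.118, 0.002]
ft_force: [10.2, 1.5, 3.2]
gripper_width: 0.012
```

Run:
```python
from h import *
c=save('scene','s18');crop(c,'s18c',180,215,225,255,20)
c0=dict(np.load('pics/scene0.npz'));crop(c0,'s0c',180,215,225,255,20)
```

```text
(no output)
```

View pics/s18c.png

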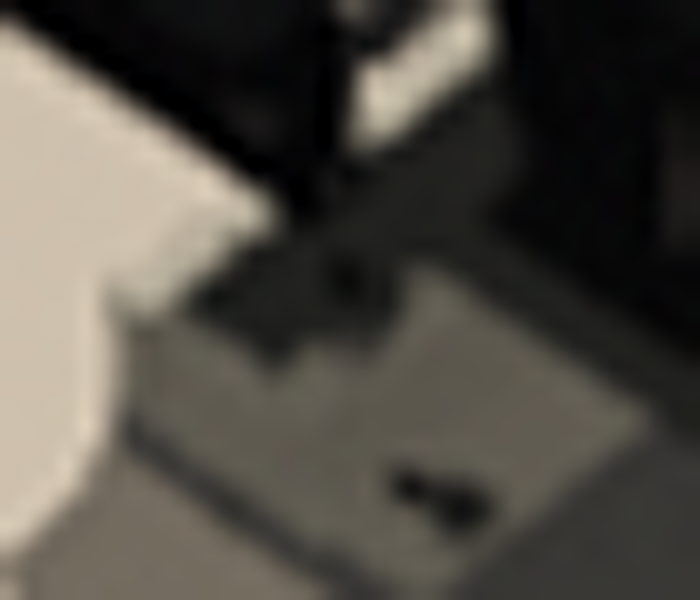

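View pics/s0c.png

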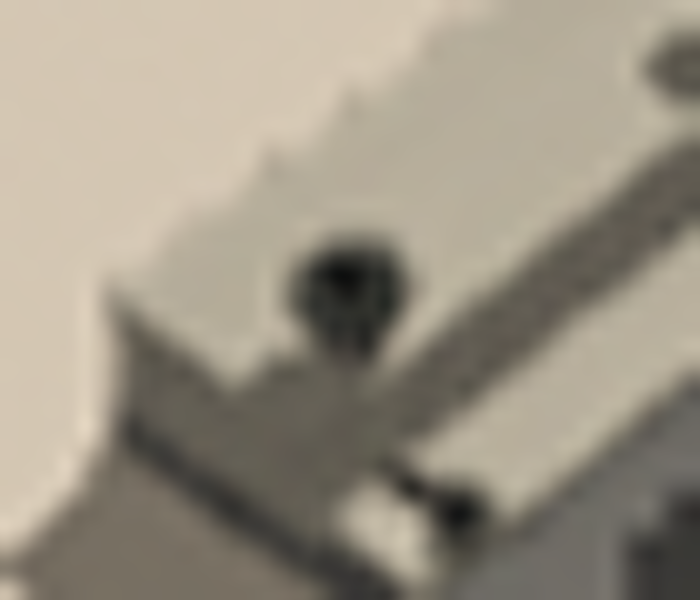

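Run:
```python
from h import *
c=dict(np.load('pics/scene0.npz'));M=np.linalg.inv(c['pose']);f=192/np.tan(np.radians(float(c['vertical_fov']))/2)
O=np.array([.4145,.2163])+.058*HX
def pr(x,y,z):
    p=np.r_[O+x*HX+y*HY,z,1];q=M@p;return np.array([(q[0]/q[2]*f+float(c['cx'])-180)*20,(q[1]/q[2]*f+float(c['cy'])-225)*20])
for xs in (.051,.053,.055):
    print(xs,'head top',pr(xs,.036,.045),'shank base',pr(xs,.036,.0325))
xs=.053;h=pr(xs,.036,.045)
for r in (.004,.006,.0075,.0095):
    for z in (.0375,.0395): print('ears rel',r,z,'corner - head',np.round(pr(xs+r,.045,z)-h), 'inner',np.round(pr(xs+r,.021,z)-h))
for r in (.02,.024): print('outer corner',r,np.round(pr(xs+r,.045,.0385)-h))
```

```text
0.051 head top [349.38778456 286.36115026] shank base [357.53125245 355.49550773]
0.053 head top [337.88463812 278.56958916] shank base [346.11592119 347.70226327]
0.055 head top [326.40377432 270.79312103] shank base [334.72251879 339.92398962]
ears rel 0.004 0.0375 corner - head [-71.  68.] inner [ 69. -42.]
ears rel 0.004 0.0395 corner - head [-72.  57.] inner [ 68. -53.]
ears rel 0.006 0.0375 corner - head [-82.  60.] inner [ 58. -50.]
ears rel 0.006 0.0395 corner - head [-84.  49.] inner [ 57. -61.]
ears rel 0.0075 0.0375 corner - head [-91.  54.] inner [ 49. -56.]
ears rel 0.0075 0.0395 corner - head [-92.  43.] inner [ 48. -67.]
ears rel 0.0095 0.0375 corner - head [-102.   46.] inner [ 38. -63.]
ears rel 0.0095 0.0395 corner - head [-104.   35.] inner [ 37. -74.]
outer corner 0.02 [-162.   -0.]
outer corner 0.024 [-185.  -15.]
```

```bash
python3 -m creep '[{"slide":[-0.001,0,-0.0005],"turn":0},{"slide":[-0.002,0,-0.001],"turn":0},{"slide":[-0.002,0,-0.002],"turn":0},{"slide":[-0.002,0,-0.0025],"turn":0},{"slide":[-0.002,0,-0.0025],"turn":0}]' 1 6
python3 - <<'E'
from h import *
s=manip.state();c=save('wrist','w19');np.savez('pics/w19.npz',T=wT(s,c),**c)
th,k=plate(c)
print(s['eef_pos'],s['ft_force'])
E
```

```text
clock: 20.45
eef_pos: [0.5074, 0.2346, 0.0487]
tool_rot: [-0.315, 3.123, 0.001]
ft_force: [6.6, 2.3, 0.9]
gripper_width: 0.0118
n 706 804 tilt -0.031571909079688404 grasp pt over plate top mm 27.797106061657118 x-range 0.009183019993635126 0.10388657690037068
[0.507391   0.23461214 0.04871405] [6.58286151 2.34904738 0.91267852]
```

```bash
python3 -m creep '[{"slide":[-0.0007,0,-0.0007],"turn":0},{"slide":[-0.0007,0,-0.001],"turn":0},{"slide":[-0.0007,0,-0.001],"turn":0}]'
python3 -m creep '[{"slide":[0,0,0],"turn":0},{"slide":[0,0,0],"turn":0},{"slide":[0,0,0],"turn":0},{"slide":[0,0,0],"turn":0}]' 0.68
python3 -m creep '[{"slide":[0,0,-0.01],"turn":0},{"slide":[0,0,-0.03],"turn":0},{"slide":[0,0,-0.06],"turn":0},{"slide":[0,0,-0.1],"turn":0},{"slide":[0,0,-0.14],"turn":0}]'
python3 -m creep '[{"slide":[-0.03,0,-0.03],"turn":0},{"slide":[-0.06,0,-0.04],"turn":0},{"slide":[-0.06,0,-0.04],"turn":0},{"slide":[-0.06,0,-0.04],"turn":0}]'
python3 - <<'E'
from h import *
s=manip.state();c=save('wrist','w20');np.savez('pics/w20.npz',T=wT(s,c),**c)
crop(c,'w20c',150,350,20,220,3)
c=save('scene','s20');crop(c,'s20c',170,290,200,290,6.5)
E
```

```text
clock: 20.8
eef_pos: [0.5072, 0.2346, 0.0491]
tool_rot: [-0.315, 3.125, 0.001]
ft_force: [6.1, 1.2, -0.1]
gripper_width: 0.0119
clock: 21.2
eef_pos: [0.5062, 0.2342, 0.049]
tool_rot: [0.315, -3.123, 0.001]
ft_force: [-0.5, -0.2, 0.2]
gripper_width: 0.0296
clock: 21.7
eef_pos: [0.5067, 0.2343, 0.1915]
tool_rot: [0.315, -3.125, 0.0]
ft_force: [0.8, -0.5, -0.0]
gripper_width: 0.0302
clock: 22.1
eef_pos: [0.5659, 0.2464, 0.2301]
tool_rot: [0.315, -3.125, -0.0]
ft_force: [-1.1, 0.2, -0.7]
gripper_width: 0.03
```

View pics/w20c.png

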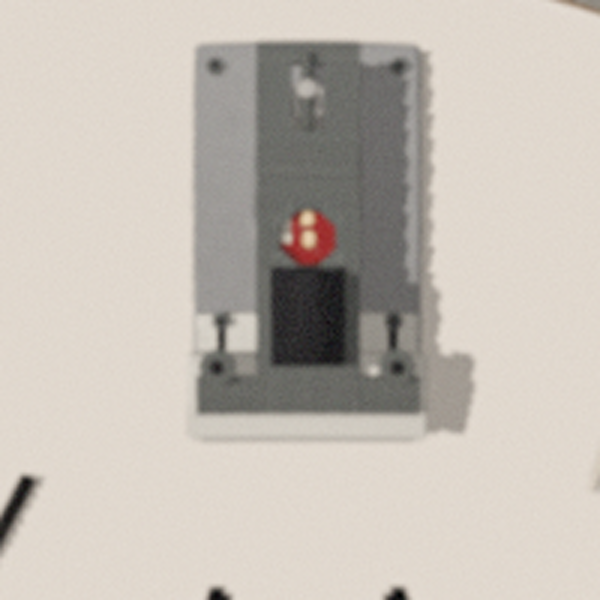

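View pics/s20c.png

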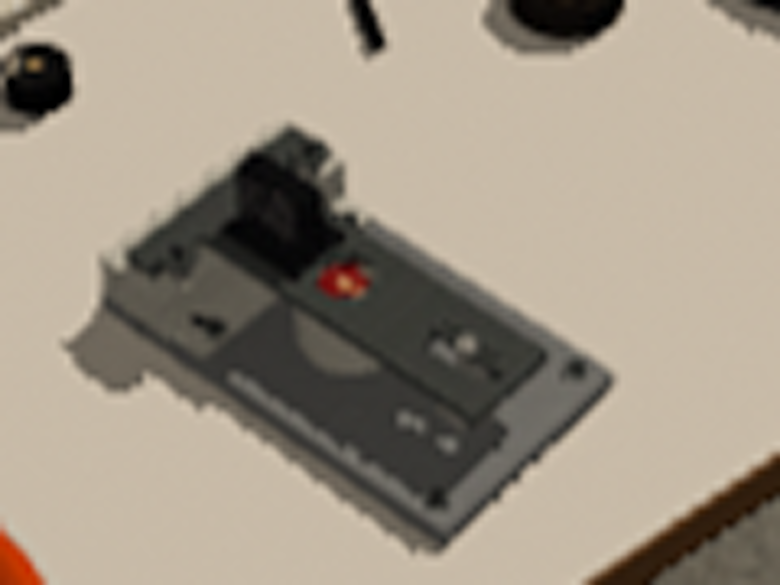

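Run:
```python
from h import *
c=dict(np.load('pics/w20.npz'));crop(c,'w20d',212,294,130,170,9.5)
T=c['T']; d=c['depth']
def P(u,v):
    o,r=ray(c,u,v,T);cz=ray(c,u,v,np.eye(4))[1][2];return o+r/cz*d[v,u]
for x,y in [(270,100),(345,100),(270,190),(345,190),(310,180),(265,300),(352,300),(220,395),(300,395),(390,395),(310,235),(310,300)]:
    u,v=int(150+x/3),int(20+y/3);a=np.array([P(u+i,v+j) for i in(-1,0,1) for j in (-1,0,1)]);print((x,y),np.round(np.median(a,0)*1000,1))
```

```text
(270, 100) [420.8 202.6  39.5]
(345, 100) [414.8 232.   40.2]
(270, 190) [457.6 210.1  39.8]
(345, 190) [451.8 239.4  39.9]
(310, 180) [450.9 224.6  39.9]
(265, 300) [502.3 216.7  39.9]
(352, 300) [495.3 250.9  39.9]
(220, 395) [542.9 206.1  39.7]
(300, 395) [536.3 238.4  40.6]
(390, 395) [529.  274.1  39.7]
(310, 235) [472.3 229.   36.2]
(310, 300) [499.  234.3  72.2]
```

View pics/w20d.png

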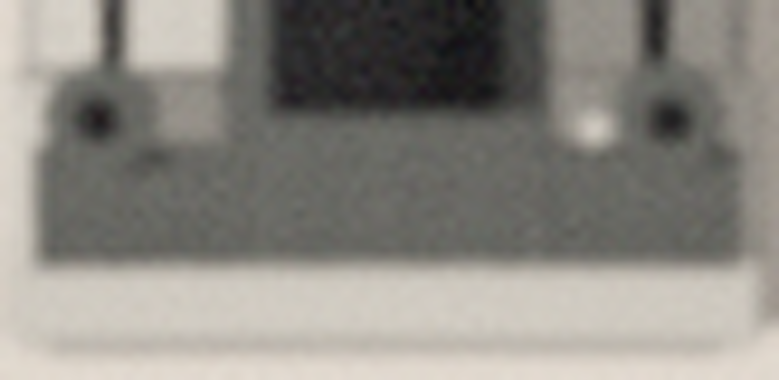

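Run:
```python
from h import *
c=dict(np.load('pics/w20.npz'));T=c['T']
P=lambda x,y,z:onz(c,212+x/9.5,130+y/9.5,z,T)[:2]
s=(P(98,118,.045)+P(670,118,.045))/2
for yy in (141,146): 
    for x in (190,590): print(yy,((P(x,yy,.040)-s)@HX)*1000)
end=P(390,264,.04);print('ear outer end rel screw',(end-s)@HX*1000,'(home 20)')
for x in (98,670):print('screw x', (P(x,118,.045)@HX)*1000)
for x,y in ((40,200),(742,200)): print('ear tips y rel',(P(x,y,.04)-s)@HY*1000)
```

```text
141 3.380528522247415
141 3.431495823676055
146 4.022634267970274
146 4.073848419655952
ear outer end rel screw 19.340162099847806 (home 20)
screw x 562.3379096625993
screw x 562.4259412193518
ear tips y rel -44.120650389904114
ear tips y rel 45.931076250744
```

```bash
python3 -c "
from bench import manip
print(manip.state()['clock'],manip.state()['joint_vel']);print(manip.close_job())"
```

```text
22.2 [ 0.00296558 -0.00265351  0.01352814 -0.00022896 -0.00328865 -0.00112302]
the job is handed in; nothing more can be done
None
```

The puck is clamped under the cover plate, the plate is home against both shoulder screws, and I handed the job in at 22.2 s; no verdict was reported.

**What I did**
- I gripped the fin and let the plate droop in a light grip to 27.9°.
- I slid the bar in under the T-head, levelled the plate down onto the sprung puck, and drew it back until it stopped.
- The plate stopped in the same place on two draws, with about 10 N on the wrist.
- I let the spring lift the plate against the screw heads, released it and backed away.

**Last checks, from the wrist camera after release**
- **Height and level:** the plate's top is at 39.5–40.6 mm at nine points, so it is level and up against the heads.
- **Home:** the ear edges are 3.4–4.1 mm beyond the screw axes, where 4.0 is home.
- **Centred and square:** the plate is about 0.9 mm off centre, and it is square.
- **Puck:** its top is at about 36 mm, roughly 3 mm below its rest height, and it shows in the window.

**What did not quite agree**
- **Screw setting:** the cameras put the screws near x = 53 mm, while the stop I felt implied about 54.7 mm. A view along the ear edge showed it at the screw's shank rather than caught on the T-head.
- **Fin slip:** the fin slid about 3 mm in the light grip during the droop, and I allowed for it.
- **Wrist force:** it read up to 12 N while I pressed the plate down, which is about 14 N once its resting offset is allowed for. I did not measure the force between plate and holder directly.
- **Other things on the bench:** I did not measure their final positions. I touched none of them knowingly.

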